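# Pack the wire caps by colour and pin the lid back on the orange box

### The arm

A 7-joint arm with a two-finger parallel gripper is mounted at the origin on the work surface. World frame = base frame: x ahead of the robot, y to its left, z up, the work surface at z = 0. Lengths are in m, angles in rad, forces in N, time in s.
With the tool pointing down it reaches from about 0.4 to 0.925 m from the base axis. Payload 5.6 kg.
Tool frame: the origin (TCP) lies midway between the tips of the shut fingers; the grasp point (between the pads) lies 19 mm behind it; z points along the fingers, y is the line along which they close (so a half turn about z gives the same grasp; the last joint's range is limited). The gripper opens to 85 mm and grips with 20 to 120 N. Pads are 22 mm wide; open, the fingers measure 114 mm over their backs; the gripper's body (76 mm by 85 mm) begins 54 mm behind the grasp point. The pads swing forward as they close: fully open they stand 13 mm farther back than shut.
Start: joints at [-1.383, 0.468, -0.012, 1.603, 0.006, 1.071, -0.056], TCP at [0.149, 0.633, 0.231] pointing down, gripper open.
Joint ranges: [-2.53, 2.53], [-0.31, 2.02], [-1.57, 1.55], [0.28, 2.44], [-1.29, 4.43], [0.15, 1.84], [-2.92, 2.92]. Speed limits (rad/s): [2.57, 2.57, 3.14, 3.14, 3.14, 3.14, 3.14].

### API

Orientations are given as a rotation vector (axis times angle).
In Python, from station import manip gives the robot as it stands.
- The arm moves only by the shell command python3 -m jog 'ROWS' [FORCE]. ROWS is JSON, a list that holds one entry, the list of rows, each a list of 7 numbers: the shift along the world's x, y, z each as a share of 0.02 m, from -1 to 1, then the turn, a rotation vector about the world's x, y, z each as a share of 0.15 rad, from -1 to 1, then the closure, from -1 (fully open) to 1 (shut). In form: [[[x, y, z, wx, wy, wz, hand], ...]]. A call has 1 to 8 rows; each row shifts and turns the commanded pose from where the row before left it; what a row does not reach is not made up. A row lasts 1/10 s, in which the tool goes at most 50 mm and 8.59 degrees, less where a joint would pass 70% of its speed; a pose out of reach is approached as far as the arm can. A call with a number of a shift or a turn outside -1 to 1 is refused whole. A call with a gripper value outside its range is refused whole. The fingers move at their own pace and stop on an object; FORCE is the grip in N (left out, the last holds). Time passes only in rows, so rows that do not move let the fingers close. It gives the time, the measured TCP pose, the force, the opening and the grip force at its end, in the units of the state.
- manip.state(): the state, without advancing time (a new reading comes with each control period).
- manip.capture(name): name is "scene" or "top" or "wrist"; returns the picture (420x560x3 uint8, red, green, blue); there is no depth.
- manip.calibration(name): a dict with "mtx" (3x3 intrinsics, pixels), "k1" (the pictures are not rectified: a ray, as slopes to the right and down, at radius r is drawn at 1 + k1 r^2 times it, then the intrinsics apply), "rvec" (rotation vector, rad) and "tvec" (3), from world to camera coordinates, as OpenCV has them. Camera axes: x right, y down, z forward; pixel columns grow to the right and rows downward; lengths in m; the calibration is good to about 2 mm. A picture is of the moment at which its call begins: read the wrist's pose just before it. calibration takes no time and is no camera call; for the wrist camera it gives the pose at the moment of the call.
- manip.hand_in(): hands the job in; it is judged then, once.
The state is a dict: "time": time; "joint_pos": joint angles; "joint_velocities": joint speeds; "tau": joint torques, N m; "tcp_pos": TCP position; "tool_rot": TCP orientation; "contact_force": force on the tool from outside, world axes, zero at the start; "wrist_torque": the same for the moment, N m; "finger_gap": opening from 0.0 (shut) to 1.0 (fully open); "finger_force": force on a finger pad.
Only numpy, scipy, OpenCV 4.12 (cv2) and the standard library are available. Lean on these libraries where they do the work, as an engineer would, in place of code of your own. Each camera call takes 0.05 s, during which the arm holds its last target. There are 200 camera calls.

### The job

First put every blue and every red wire cap that is out on the slab into the orange box, each in the bay whose floor pad has its own colour. Then set the loose lid squarely on the box so that it lies flat and its two yellow knuckles drop between the box's three orange ones, and thread the hinge pin from the box's left side (as seen from the robot) through all five knuckles until its green tab is up against the outermost one. Leave the bulbs, plug top, torch, wrench, screwdriver and blue tin where they are.

Things in the scene. Friction and masses are not known exactly. Their poses are not given: they have to be found in the camera images.
- box: translucent orange box, fixed, open on top: 140 (x) by 180 (y) by 50 mm high, walls and floor 4 mm. Origin: centre of its underside. A divider along x (plane y = 0, top 32 mm above the slab) parts it into two bays, each 132 (x) by 84 (y) mm inside. Three orange hinge knuckles on its far (+x) side, see hinge_entry
- hinge_entry (a point): mouth (centre) of the box's outermost hinge hole, in its left (+y) face, flush with the box's side; x 85, y 90, z 52 mm in the box frame, same axes. Knuckles: 24 mm square blocks, 18 long, round 14 mm hole along y with 1.5 mm chamfer at +y; at y 72 to 90, 24 to 42, -24 to -6 in the box frame. The pin goes in here along -y
- pad_blue: thin blue floor pad, 124 (x) by 78 (y) by 2 mm, fixed on the floor of one bay, its centre 44 mm from the divider: this bay is for blue. Origin: centre of its underside (4 mm above the slab), axes parallel to the box's. The two pads swap bays from start to start
- pad_red: the same in red, in the other bay: this bay is for red
- lid_handle (a point): centre of the black bar handle, 18 (x) by 50 (y) by 30 mm high, on the loose orange lid (about 200 g); 15 mm above the lid's top face, 29 mm above its lowest faces. Lid plate 136 (x) by 180 (y) by 4 mm, its mid 8 mm to -x of here. Lies level on the slab. Seated on the box this point is at x 6, y 0, z 69 mm in the box frame, axes parallel to the box's
- lid_hinge (a point): point on the lid's hinge axis, 79 mm to +x of the handle centre and 17 mm below it. Two yellow knuckles like the box's, at y 48 to 66 and 0 to 18 mm from here; they drop between the box's with 6 mm free each side (and 3 mm off its wall). Under the lid a 10 mm deep lip enters the box with 2.5 mm play all round. Seated: x 85, y 0, z 52 mm in the box frame
- pin_tab (a point): centre of the hinge pin's flat green tab, 40 (x) by 26 (y) by 10 mm thick (z); pin about 60 g, lies flat on the slab (this point 5 mm up). A steel shaft, 10 mm thick, 124 long, the last 10 mm tapered to 4, sticks out along +x. Fully home this point is at x 85, y 110, z 52 mm in the box frame (z some 2 mm less once let go), the pin's +x along the box's -y
- pin_tip (a point): tip of the pin's shaft, 144 mm from pin_tab along the pin's +x
- blue1_mid (a point): blue wire cap (twist-on connector), about 15 g: hexagonal foot 20 mm across flats (23 over corners), 12 high, ribbed taper 18 to 11 mm wide above, 30 mm tall in all, at first upright on its foot. Site at its centre, 15 mm up; z along the cap to its narrow end. Up to three of each colour are present (absent ones have no pose)
- red1_mid (a point): red wire cap (twist-on connector), about 15 g: hexagonal foot 20 mm across flats (23 over corners), 12 high, ribbed taper 18 to 11 mm wide above, 30 mm tall in all, at first upright on its foot. Site at its centre, 15 mm up; z along the cap to its narrow end. Up to three of each colour are present (absent ones have no pose)
- blue2_mid (a point): blue wire cap (twist-on connector), about 15 g: hexagonal foot 20 mm across flats (23 over corners), 12 high, ribbed taper 18 to 11 mm wide above, 30 mm tall in all, at first upright on its foot. Site at its centre, 15 mm up; z along the cap to its narrow end. Up to three of each colour are present (absent ones have no pose)
- red2_mid (a point): red wire cap (twist-on connector), about 15 g: hexagonal foot 20 mm across flats (23 over corners), 12 high, ribbed taper 18 to 11 mm wide above, 30 mm tall in all, at first upright on its foot. Site at its centre, 15 mm up; z along the cap to its narrow end. Up to three of each colour are present (absent ones have no pose)
- blue3_mid (a point): blue wire cap (twist-on connector), about 15 g: hexagonal foot 20 mm across flats (23 over corners), 12 high, ribbed taper 18 to 11 mm wide above, 30 mm tall in all, at first upright on its foot. Site at its centre, 15 mm up; z along the cap to its narrow end. Up to three of each colour are present (absent ones have no pose)
- red3_mid (a point): red wire cap (twist-on connector), about 15 g: hexagonal foot 20 mm across flats (23 over corners), 12 high, ribbed taper 18 to 11 mm wide above, 30 mm tall in all, at first upright on its foot. Site at its centre, 15 mm up; z along the cap to its narrow end. Up to three of each colour are present (absent ones have no pose)
- bulb_a: glass downlight bulb standing face down, 50 mm wide, 53 mm tall; bystander, origin under its centre
- bulb_b: second glass downlight bulb, the same; bystander
- plug: white plastic plug top with three brass pins, 46 by 40 by 26 mm, pins to its +x; bystander, origin under its centre
- torch: black torch lying on its side, 125 mm long along x, head 34 mm; bystander, origin under its middle
- wrench: steel wrench, 180 mm long along x, lying flat; bystander
- screwdriver: screwdriver, 190 mm long along x, lying flat; bystander
- tin: small blue tin, 54 mm wide, 45 mm tall; bystander, origin under its centre
Things that resemble listed ones, but are neither listed nor needed, are in the scene too. Of the things shaped like the pad_blue, the blue one is meant.

How it is judged:
On the way, in this order (a step that is already met when the one before it is completed fails the run):
1. every wire cap present is in the bay of its own colour (x of blue1_mid in the frame of pad_blue between -0.066 and 0.066 m and y of blue1_mid in the frame of pad_blue between -0.0425 and 0.0425 m and z of blue1_mid in the frame of pad_blue between 0 and 0.042 m and x of red1_mid in the frame of pad_red between -0.066 and 0.066 m and y of red1_mid in the frame of pad_red between -0.0425 and 0.0425 m and z of red1_mid in the frame of pad_red between 0 and 0.042 m and x of blue2_mid in the frame of pad_blue between -0.066 and 0.066 m and y of blue2_mid in the frame of pad_blue between -0.0425 and 0.0425 m and z of blue2_mid in the frame of pad_blue between 0 and 0.042 m and x of red2_mid in the frame of pad_red between -0.066 and 0.066 m and y of red2_mid in the frame of pad_red between -0.0425 and 0.0425 m and z of red2_mid in the frame of pad_red between 0 and 0.042 m and x of blue3_mid in the frame of pad_blue between -0.066 and 0.066 m and y of blue3_mid in the frame of pad_blue between -0.0425 and 0.0425 m and z of blue3_mid in the frame of pad_blue between 0 and 0.042 m and x of red3_mid in the frame of pad_red between -0.066 and 0.066 m and y of red3_mid in the frame of pad_red between -0.0425 and 0.0425 m and z of red3_mid in the frame of pad_red between 0 and 0.042 m), for 0.3 s.
2. the lid lies flat on the box, its knuckles between the box's (x of lid_handle in the frame of box between 0.001 and 0.011 m and y of lid_handle in the frame of box between -0.005 and 0.005 m and z of lid_handle in the frame of box between 0.066 and 0.072 m and angle between the z axis of lid_handle and the z axis of box, either way round below 0.04 rad and angle between the y axis of lid_handle and the y axis of box, either way round below 0.06 rad), for 0.3 s.
3. the pin is through all five knuckles with its tab up against the outermost (all of step 2 and x of pin_tab in the frame of box between 0.08 and 0.09 m and y of pin_tab in the frame of box between 0.105 and 0.116 m and z of pin_tab in the frame of box between 0.046 and 0.058 m and angle between the x axis of pin_tab and the y axis of box, either way round below 0.06 rad), for 0.2 s.
At the end, for the whole second after the job is handed in: Every cap present is in the bay of its colour; lid seated (handle within 5 mm in plan, 3 mm in height, 0.04 rad of level, 0.06 rad in yaw); pin along the hinge axis (0.06 rad, 5 mm sideways, 6 mm in height), its tab within 6 mm of the outermost knuckle; lid and pin at rest (all of step 1 and all of step 3 and linear speed of each of lid, pin below 0.02 m/s); the robot touches nothing.
It fails at once if a bystander (bulb, plug top, torch, wrench, screwdriver, tin) was shifted by more than 3 cm (distance of any of bulb_a, bulb_b, plug, torch, wrench, screwdriver, tin from where it was at the start of the episode above 0.03 m).
Of blue1, red1, blue2, red2, blue3, red3 only 4 to 6 are there at a start; the rules pass over those that are not, and their reading is None.
At some moment in a run one of blue1, red1, blue2, red2, blue3, red3, pin may be knocked a few centimetres aside while the robot is not near it.
Once in a run the grip may slacken for a moment while it holds something.
It also fails if it takes over 208 s, if anything falls off the work surface, if the arm or the gripper's body presses on something with over 40 N, if the wrist force passes 120 N, or if a joint passes its speed limit or range.

## Working session

There is one attempt and no reset: what is moved stays moved. The work goes in short steps, Python scripts to look and compute and a shell command to move; the robot and the scene stay as the last step left them, time stands still between calls to the robot, and variables do not carry over. Pictures are saved under pics/ and viewed, at most 16 in all, crops included, and the job is handed in when it is done.

```bash
mkdir -p pics; cat > h.py <<'E'
import numpy as np, cv2
from station import manip
def cap(n,f,crop=None,s=1):
    im=manip.capture(n)[:,:,::-1].copy(); cv2.imwrite(f'pics/raw_{f}.png',im)
    if crop: x0,y0,x1,y1=crop; im=im[y0:y1,x0:x1]
    if s!=1: im=cv2.resize(im,None,fx=s,fy=s,interpolation=cv2.INTER_CUBIC)
    cv2.imwrite(f'pics/{f}.png',im)
def ray(c,u,v):
    K=np.array(c['mtx']);d=np.array([(u-K[0,2])/K[0,0],(v-K[1,2])/K[1,1]]);p=d.copy()
    for _ in range(20): p=d/(1+c['k1']*(p@p))
    R=cv2.Rodrigues(np.array(c['rvec'],float))[0]; t=np.array(c['tvec'],float).ravel()
    return -R.T@t, R.T@np.array([p[0],p[1],1])
def at(c,u,v,z):
    o,d=ray(c,u,v); return o+d*(z-o[2])/d[2]
def proj(c,P):
    R=cv2.Rodrigues(np.array(c['rvec'],float))[0]; t=np.array(c['tvec'],float).ravel()
    q=R@np.array(P,float)+t; p=q[:2]/q[2]; p=p*(1+c['k1']*(p@p)); K=np.array(c['mtx'])
    return np.array([K[0,0]*p[0]+K[0,2],K[1,1]*p[1]+K[1,2]])
def st():
    s=manip.state(); R=cv2.Rodrigues(np.array(s['tool_rot'],float))[0]
    print('t',round(s['time'],2),'tcp',np.round(s['tcp_pos'],4),'z',R[:,2].round(3),'y',R[:,1].round(3),'F',np.round(s['contact_force'],1),'gap',round(s['finger_gap'],3),'q',np.round(s['joint_pos'],2))
E
python3 - <<'E'
from h import *
st()
for n in('top','scene'):
    c=manip.calibration(n);print(n,np.round(c['mtx'],1).tolist(),ray(c,280,210),c['k1'])
cap('top','top0',None,1.42);cap('scene','sc0',None,1.42)
E
```

```text
t 0.0 tcp [0.1486 0.6322 0.2303] z [-0.    -0.002 -1.   ] y [ 0.229  0.973 -0.002] F [-0.3  0.2 -0.4] gap 1.0 q [-1.38  0.47 -0.01  1.6   0.01  1.07 -0.06]
top [[431.3, 0.0, 286.0], [0.0, 431.3, 211.7], [0.0, 0.0, 1.0]] (array([ 0.44733117, -0.03912694,  1.16797483]), array([ 0.07784148,  0.02609397, -0.99672876])) -0.13041729971990407
scene [[466.9, 0.0, 277.4], [0.0, 466.9, 212.3], [0.0, 0.0, 1.0]] (array([1.25919363, 0.059337  , 0.89870426]), array([-0.65083435, -0.08740911, -0.75420799])) 0.050116086331300505
```

View pics/top0.png

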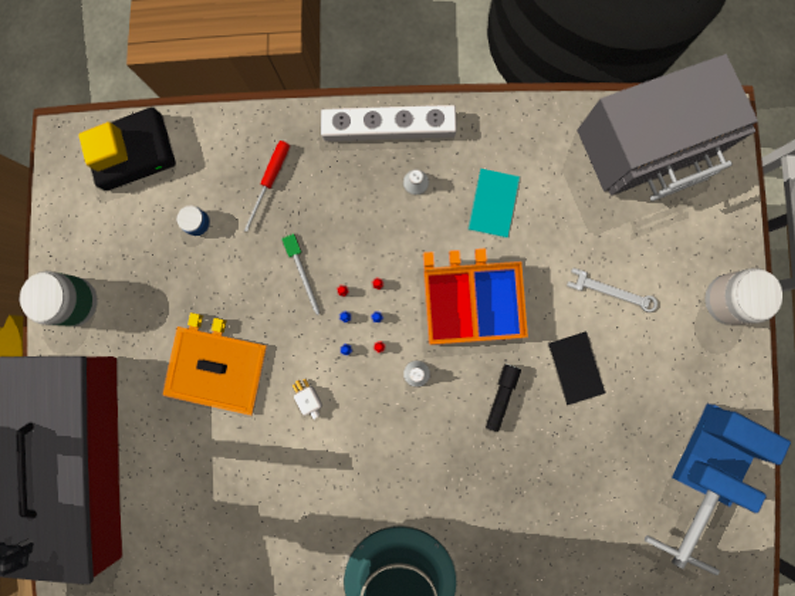

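View pics/sc0.png

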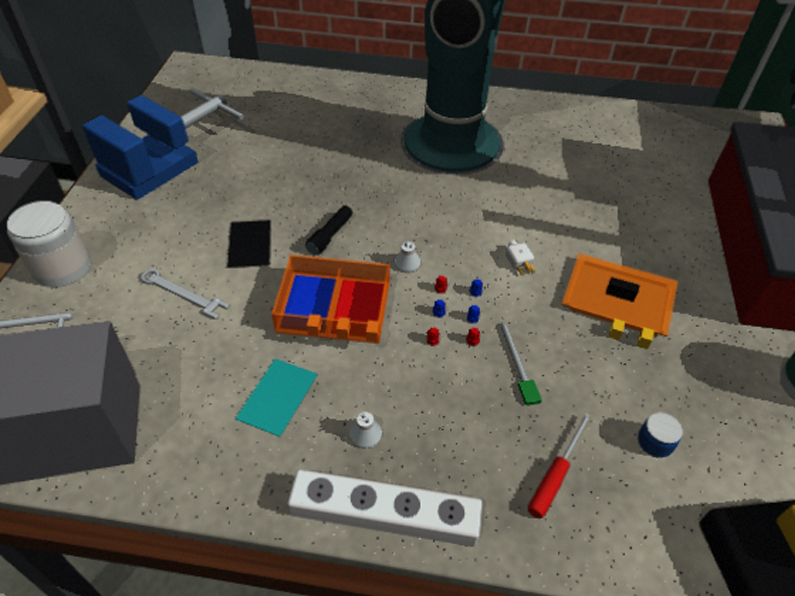

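The slab has six caps in a 2x3 cluster (343–378, 285–350 in the top view). The box is at (475,303) with the red bay on the left (+y) and the blue bay on the right. The lid is at (215,370), and the pin has its tab at (291,245) and its tip at (318,312). I'll enlarge next.

```bash
python3 - <<'E'
from h import *
im=cv2.imread('pics/raw_top0.png');cv2.imwrite('pics/tA.png',cv2.resize(im[155:300,110:376],None,fx=3,fy=3,interpolation=cv2.INTER_CUBIC))
im=cv2.imread('pics/raw_sc0.png');cv2.imwrite('pics/sA.png',cv2.resize(im[172:292,184:484],None,fx=2.66,fy=2.66,interpolation=cv2.INTER_CUBIC))
ct=manip.calibration('top');cs=manip.calibration('scene')
def blobs(f,c,lo1,lo2):
    im=cv2.cvtColor(cv2.imread(f),cv2.COLOR_BGR2HSV);r={}
    for nm,m in(('b',cv2.inRange(im,(108,120,50),(130,255,255))),('r',cv2.inRange(im,(0,200,60),(3,255,255))|cv2.inRange(im,(174,160,60),(180,255,255))),('g',cv2.inRange(im,(50,120,50),(75,255,255))),('y',cv2.inRange(im,(22,150,100),(32,255,255)))):
        n,_,s,ce=cv2.connectedComponentsWithStats(m)
        for i in range(1,n):
            if 12<s[i,4]<1500: print(f[-8:-4],nm,s[i].tolist(),ce[i].round(1),at(c,*ce[i],0.015)[:2].round(4))
blobs('pics/raw_top0.png',ct,0,0);blobs('pics/raw_sc0.png',cs,0,0)
print('tcp in scene/top',proj(cs,[.149,.633,.23]),proj(ct,[.149,.633,.23]))
E
```

```text
top0 b [335, 190, 31, 47, 1251] [349.6 213. ] [ 0.5243 -0.1953]
top0 b [239, 219, 8, 8, 44] [243.  222.8] [0.5057 0.0912]
top0 b [262, 220, 8, 7, 43] [265.1 223.1] [0.5033 0.0317]
top0 b [240, 242, 8, 8, 47] [243.3 245.9] [0.4438 0.0915]
top0 r [184, 99, 20, 33, 274] [193.4 114.9] [0.8079 0.2246]
top0 r [302, 193, 31, 46, 1226] [317.  215.3] [ 0.5204 -0.1077]
top0 r [263, 196, 6, 8, 36] [265.6 199.5] [0.5666 0.0291]
top0 r [238, 202, 7, 6, 35] [240.9 204.5] [0.5551 0.0959]
top0 r [264, 241, 7, 7, 35] [266.8 243.9] [0.4475 0.0284]
top0 g [199, 165, 13, 16, 130] [204.8 172.6] [0.645  0.1932]
top0 y [55, 86, 28, 31, 588] [ 69.  100.8] [0.8698 0.5935]
top0 y [132, 220, 10, 10, 72] [136.5 224.7] [0.5074 0.3844]
top0 y [0, 222, 16, 29, 353] [  7.  238.8] [0.4754 0.7787]
top0 y [149, 224, 10, 10, 77] [153.2 228.4] [0.4964 0.3374]
_sc0 b [200, 194, 36, 29, 789] [218.  208.1] [ 0.5181 -0.1972]
_sc0 b [331, 197, 9, 12, 86] [335.1 202.4] [0.4461 0.0912]
_sc0 b [305, 211, 9, 12, 89] [309.  216.7] [0.5055 0.0313]
_sc0 b [329, 215, 9, 12, 88] [333.1 220.7] [0.5077 0.0912]
_sc0 b [455, 304, 6, 7, 14] [457.3 307.1] [0.6995 0.3716]
_sc0 b [463, 311, 15, 11, 64] [470.4 315.3] [0.7146 0.3967]
_sc0 r [306, 195, 9, 11, 66] [310.3 200. ] [0.4491 0.028 ]
_sc0 r [235, 197, 35, 29, 783] [252.7 211.3] [ 0.5132 -0.1096]
_sc0 r [301, 231, 8, 12, 76] [304.9 236.2] [0.5682 0.0288]
_sc0 r [329, 231, 9, 12, 72] [333.5 236.3] [0.5564 0.0964]
_sc0 r [372, 322, 29, 42, 504] [386.4 342.3] [0.807 0.224]
_sc0 g [365, 268, 16, 17, 178] [373.  275.9] [0.6527 0.1931]
_sc0 y [430, 225, 10, 9, 61] [435.  228.9] [0.4894 0.3375]
_sc0 y [450, 231, 10, 9, 60] [455.4 235.1] [0.5002 0.3844]
tcp in scene/top [576.86528472  84.25310412] [  8.05855514 375.54952745]
```

View pics/tA.png

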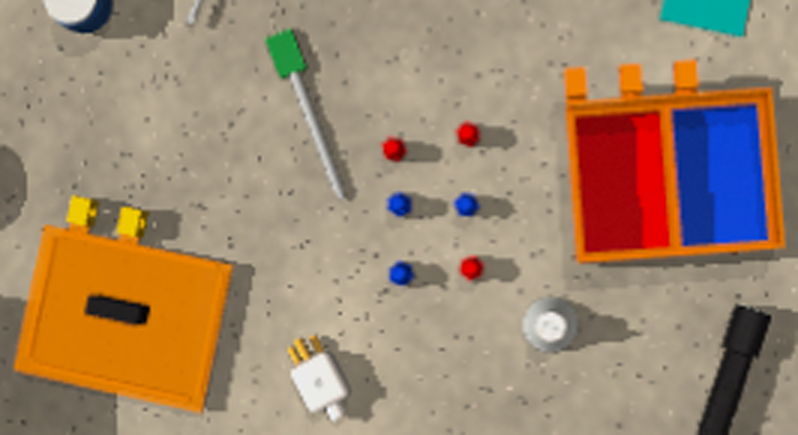

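View pics/sA.png

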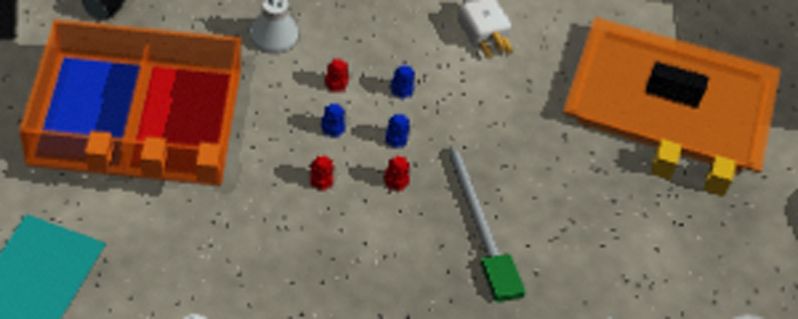

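The crops show all the corners clearly, so I'll fit the poses of box, lid and pin from both views.

```bash
cat > fit.py <<'E'
from h import *
from scipy.optimize import least_squares
ct=manip.calibration('top');cs=manip.calibration('scene')
def fit(name,pts,x0):
    def res(p):
        c,s=np.cos(p[2]),np.sin(p[2]);o=[]
        for cam,P,uv in pts: o.append(proj(cam,[p[0]+c*P[0]-s*P[1],p[1]+s*P[0]+c*P[1],P[2]])-uv)
        return np.ravel(o)
    r=least_squares(res,x0,loss='soft_l1',f_scale=1.0); print(name,r.x.round(4),'deg',np.degrees(r.x[2]).round(1),'res',r.fun.round(1).tolist()); return r.x
E
python3 - <<'E'
from fit import *
T=lambda u,v:np.array([110+u/3,155+v/3]); S=lambda u,v:np.array([184+u/2.66,172+v/2.66])
m=.001
def P(x,y,z): return [x*m,y*m,z*m]
fit('box',[(ct,P(70,90,50),T(567,104)),(ct,P(70,-90,50),T(773,88)),(ct,P(-70,-90,50),T(784,246)),(ct,P(-70,90,50),T(580,263)),
 (ct,P(85,81,64),T(576,80)),(ct,P(85,33,64),T(630,77)),(ct,P(85,-15,64),T(685,73)),
 (cs,P(-70,-90,50),S(55,21)),(cs,P(-70,90,50),S(242,38)),(cs,P(70,-90,0),S(25,165)),(cs,P(70,90,0),S(222,185))],[.52,-.15,0])
fit('lid',[(ct,P(60,90,14),T(45,228)),(ct,P(60,-90,14),T(233,263)),(ct,P(-76,-90,14),T(203,411)),(ct,P(-76,90,14),T(17,371)),
 (ct,P(79,57,24),T(79,210)),(ct,P(79,9,24),T(130,221)),
 (cs,P(-76,-90,14),S(598,19)),(cs,P(-76,90,14),S(779,68)),(cs,P(60,-90,14),S(566,110)),(cs,P(60,90,14),S(764,168))],[.42,.35,-.2])
fit('pin',[(ct,P(0,0,10),T(286,54)),(ct,P(144,0,5),T(345,197)),(cs,P(0,0,10),S(503,276)),(cs,P(144,0,5),S(453,149))],[.65,.19,-2.7])
E
```

```text
box [ 0.5232 -0.1525  0.0457] deg 2.6 res [-0.5, -0.9, -0.7, -0.5, 0.2, 0.3, -0.9, -0.3, -0.4, 0.4, 0.2, 0.0, 0.3, 0.1, -0.5, -1.1, -0.6, -0.6, 0.2, -0.1, -0.4, 0.1]
lid [ 0.4164  0.3444 -0.2172] deg -12.4 res [-0.6, -1.2, -0.4, 0.0, -0.3, 0.3, -1.1, -0.2, -0.5, 0.2, -0.8, -0.1, -2.0, -1.2, -0.2, -0.5, -1.1, 0.2, -1.1, 0.4]
pin [ 0.6476  0.1938 -2.7828] deg -159.4 res [-0.4, -1.1, -0.7, 0.1, -0.1, -0.4, -0.8, -0.3]
```

```bash
python3 -m jog '[[[0.75,-1,0,0,0,0.77,-0.2],[0.75,-1,0,0,0,0.77,-0.2],[0.75,-1,0,0,0,0,-0.2],[0.75,-1,0,0,0,0,-0.2],[0.75,-1,0,0,0,0,-0.2],[0.75,-1,0,0,0,0,-0.2],[0.75,-1,0,0,0,0,-0.2],[0.75,-1,0,0,0,0,-0.2]]]' 40 | tail -3
python3 -m jog '[[[0.75,-1,0,0,0,0,-0.2],[0.75,-1,0,0,0,0,-0.2],[0.75,-1,0,0,0,0,-0.2],[0.75,-1,0,0,0,0,-0.2],[0.75,-1,0,0,0,0,-0.2],[0.75,-1,0,0,0,0,-0.2],[0.75,-1,0,0,0,0,-0.2],[0.75,-1,0,0,0,0,-0.2]]]' >/dev/null
python3 -m jog '[[[0.75,-1,-0.3,0,0,0,-0.2],[0.75,-1,-0.3,0,0,0,-0.2],[0.75,-1,-0.3,0,0,0,-0.2],[0.75,-1,-0.3,0,0,0,-0.2],[0.75,-1,-0.3,0,0,0,-0.2],[0.75,-1,-0.3,0,0,0,-0.2],[0.75,-1,-0.3,0,0,0,-0.2],[0.75,-1,-0.3,0,0,0,-0.2]]]' >/dev/null
python3 -m jog '[[[0.75,-1,0,0,0,0,-0.2],[0.75,-1,0,0,0,0,-0.2],[0.75,-0.8,0,0,0,0,-0.2],[0,0,0,0,0,0,-0.2]]]'
python3 - <<'E'
from h import *
st(); cap('wrist','w0',None,1.4)
E
```

```text
contact_force: [0.8, -0.2, 0.8]
finger_gap: 0.6
finger_force: 0.0
time: 2.9
tcp_pos: [0.5552, 0.0935, 0.183]
tool_rot: [0.007, 3.141, -0.003]
contact_force: [0.1, 0.3, 0.2]
finger_gap: 0.598
finger_force: 0.0
t 2.9 tcp [0.5552 0.0935 0.183 ] z [ 0.001 -0.002 -1.   ] y [ 0.005  1.    -0.002] F [0.1 0.3 0.2] gap 0.598 q [-0.41  0.38  0.23  1.88 -0.11  0.9   1.44]
```

View pics/w0.png

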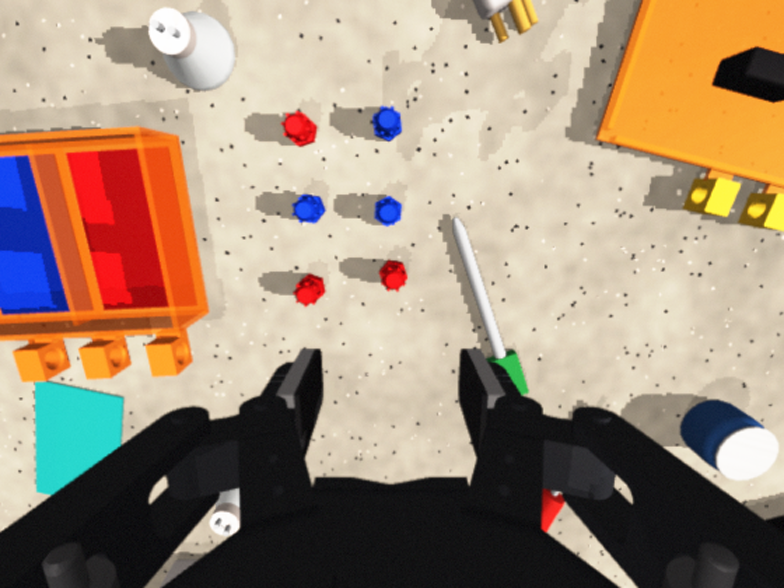

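The wrist view shows all six caps standing (blue at (387,122), (308,208), (387,211); red at (299,128), (309,289), (393,274)), with clear room for the fingers. I'll get positions from it and grasp the first red.

```bash
cat > caps.py <<'E'
from h import *
import sys
def blobs(n='wrist',z=.013,save=None):
    c=manip.calibration(n); raw=manip.capture(n)[:,:,::-1].copy()
    if save: cv2.imwrite(f'pics/raw_{save}.png',raw)
    im=cv2.cvtColor(raw,cv2.COLOR_BGR2HSV)
    for nm,m in(('b',cv2.inRange(im,(108,120,50),(130,255,255))),('r',cv2.inRange(im,(0,200,60),(3,255,255))|cv2.inRange(im,(174,160,60),(180,255,255)))):
        k,_,s,ce=cv2.connectedComponentsWithStats(m)
        for i in range(1,k):
            if 25<s[i,4]<700 : print(n,nm,s[i,4],s[i,:4].tolist(),at(c,*ce[i],z)[:2].round(4))
if __name__=='__main__':
    st()
    for n in sys.argv[1:]: blobs(n)
E
python3 caps.py wrist
```

```text
t 2.95 tcp [0.554  0.0954 0.1829] z [-0.001 -0.001 -1.   ] y [ 0.003  1.    -0.001] F [-1.   0.6  0.5] gap 0.597 q [-0.41  0.38  0.23  1.88 -0.11  0.9   1.43]
wrist b 379 [264, 78, 21, 24] [0.4445 0.0909]
wrist b 352 [207, 140, 23, 21] [0.5039 0.0311]
wrist b 308 [266, 142, 19, 21] [0.5062 0.091 ]
wrist r 379 [201, 82, 23, 23] [0.4479 0.028 ]
wrist r 278 [270, 188, 18, 21] [0.5556 0.0951]
wrist r 306 [209, 198, 21, 21] [0.5672 0.0282]
wrist r 228 [386, 350, 14, 29] [0.7793 0.2424]
```

```bash
python3 -m jog '[[[0.08,0,-1,0,0,0,-0.2],[0,0,-1,0,0,0,-0.2],[0,0,-1,0,0,0,-0.2],[0,0,-1,0,0,0,-0.2],[0,0,-1,0,0,0,-0.2],[0,0,-1,0,0,0,-0.2],[0,0,-1,0,0,0,-0.2],[0,0,-1,0,0,0,-0.2]]]' >/dev/null
python3 -m jog '[[[0,0,-0.5,0,0,0,-0.2],[0,0,-0.4,0,0,0,-0.2],[0,0,0,0,0,0,-0.2],[0,0,0,0,0,0,1],[0,0,0,0,0,0,1],[0,0,0,0,0,0,1],[0,0,0,0,0,0,1],[0,0,0,0,0,0,1]]]' 40
python3 -m jog '[[[0,0,0,0,0,0,1],[0,0,0,0,0,0,1],[0,0,0.5,0,0,0,1],[0,0,0.5,0,0,0,1],[0,0,1,0,0,0,1],[0,0,1,0,0,0,1],[0,0,1,0,0,0,1],[0,0,1,0,0,0,1]]]'
```

```text
time: 4.6
tcp_pos: [0.556, 0.0969, 0.0063]
tool_rot: [-0.0, 3.14, 0.001]
contact_force: [-0.7, -0.0, 6.0]
finger_gap: 0.219
finger_force: 39.1
time: 5.4
tcp_pos: [0.5554, 0.0967, 0.107]
tool_rot: [0.0, 3.141, 0.0]
contact_force: [-0.5, 0.1, -0.5]
finger_gap: 0.219
finger_force: 39.1
```

```bash
python3 -m jog '[[[0.18,-1,0,0,0,0,1],[0,-1,0,0,0,0,1],[0,-1,0,0,0,0,1],[0,-1,0,0,0,0,1],[0,-1,0,0,0,0,1],[0,-1,0,0,0,0,1],[0,-1,0,0,0,0,1],[0,-1,0,0,0,0,1]]]' >/dev/null
python3 -m jog '[[[0,-1,0,0,0,0,1],[0,-1,0,0,0,0,1],[0,-0.18,0,0,0,0,1],[0,0,-1,0,0,0,1],[0,0,-1,0,0,0,1],[0,0,-1,0,0,0,1],[0,0,-1,0,0,0,1],[0,0,-0.5,0,0,0,1]]]'
python3 -m jog '[[[0,0,0,0,0,0,1],[0,0,0,0,0,0,0.3],[0,0,0,0,0,0,0.3],[0,0,0,0,0,0,0.3],[0,0,1,0,0,0,0.3],[0,0,1,0,0,0,0.3],[0,0,1,0,0,0,0.3],[0,0,1,0,0,0,0.3]]]'
python3 -m jog '[[[0,1,0.5,0,0,0,-0.2],[0,1,0,0,0,0,-0.2],[0,1,0,0,0,0,-0.2],[0,1,0,0,0,0,-0.2],[0,0,0,0,0,0,-0.2]]]' >/dev/null
python3 caps.py top wrist
```

```text
time: 7.0
tcp_pos: [0.5582, -0.1055, 0.0141]
tool_rot: [0.002, -3.14, -0.001]
contact_force: [-0.9, 0.2, -0.3]
finger_gap: 0.219
finger_force: 39.1
time: 7.8
tcp_pos: [0.5591, -0.1069, 0.0968]
tool_rot: [0.0, 3.141, 0.0]
contact_force: [-0.3, -0.2, 0.1]
finger_gap: 0.349
finger_force: 0.0
t 8.3 tcp [ 0.5592 -0.0233  0.1059] z [ 0.001  0.002 -1.   ] y [-0.005  1.     0.002] F [-0.4  1.4  0.9] gap 0.602 q [-0.19  0.48  0.22  1.94 -0.16  0.74  1.7 ]
top b 44 [239, 219, 8, 8] [0.5058 0.0915]
top r 271 [184, 99, 20, 33] [0.8083 0.2253]
wrist b 645 [334, 135, 33, 28] [0.5041 0.0305]
wrist r 564 [328, 210, 28, 30] [0.5674 0.0277]
```

```bash
python3 -m jog '[[[0.4,0.9,0,0,0,0,-0.2],[0,0.9,0,0,0,0,-0.2],[0,0.77,0,0,0,0,-0.2],[0,0,-1,0,0,0,-0.2],[0,0,-1,0,0,0,-0.2],[0,0,-1,0,0,0,-0.2],[0,0,-1,0,0,0,-0.2],[0,0,-1,0,0,0,-0.2]]]'
python3 -m jog '[[[0,0,0,0,0,0,-0.2],[0,0,0,0,0,0,1],[0,0,0,0,0,0,1],[0,0,0,0,0,0,1],[0,0,0,0,0,0,1],[0,0,0,0,0,0,1],[0,0,0.5,0,0,0,1],[0,0,1,0,0,0,1]]]'
python3 -m jog '[[[0,0,1,0,0,0,1],[0,0,1,0,0,0,1],[0,0,1,0,0,0,1],[0,0,0.5,0,0,0,1],[-0.5,-1,0,0,0,0,1],[-0.5,-1,0,0,0,0,1],[-0.5,-1,0,0,0,0,1],[-0.5,-1,0,0,0,0,1]]]'
python3 -m jog '[[[-0.3,-1,0,0,0,0,1],[0,-1,0,0,0,0,1],[0,-0.8,0,0,0,0,1],[0,0,-1,0,0,0,1],[0,0,-1,0,0,0,1],[0,0,-1,0,0,0,1],[0,0,-1,0,0,0,1],[0,0,-0.5,0,0,0,1]]]'
python3 -m jog '[[[0,0,0,0,0,0,1],[0,0,0,0,0,0,0.3],[0,0,0,0,0,0,0.3],[0,0,0,0,0,0,0.3],[0,0,1,0,0,0,0.3],[0,0,1,0,0,0,0.3],[0,0,1,0,0,0,0.3],[0,0,1,0,0,0,0.3]]]'
python3 -m jog '[[[-0.5,1,0.5,0,0,0,-0.2],[-0.5,1,0,0,0,0,-0.2],[-0.5,1,0,0,0,0,-0.2],[-0.5,1,0,0,0,0,-0.2],[0,0,0,0,0,0,-0.2]]]' >/dev/null
python3 caps.py top wrist
```

```text
time: 9.2
tcp_pos: [0.567, 0.0236, 0.0047]
tool_rot: [0.002, 3.141, -0.001]
contact_force: [-0.5, 0.3, -0.2]
finger_gap: 0.599
finger_force: 0.0
time: 10.0
tcp_pos: [0.5657, 0.0246, 0.035]
tool_rot: [0.0, -3.139, 0.0]
contact_force: [-0.4, 0.8, -0.3]
finger_gap: 0.213
finger_force: 39.1
time: 10.8
tcp_pos: [0.5262, -0.056, 0.1053]
tool_rot: [0.001, -3.141, -0.0]
contact_force: [0.3, 0.2, -0.4]
finger_gap: 0.216
finger_force: 39.1
time: 11.6
tcp_pos: [0.5198, -0.1111, 0.0137]
tool_rot: [0.0, -3.139, -0.001]
contact_force: [0.5, -0.4, 0.7]
finger_gap: 0.216
finger_force: 39.1
time: 12.4
tcp_pos: [0.5211, -0.1114, 0.0967]
tool_rot: [-0.0, 3.141, 0.0]
contact_force: [0.6, 0.3, 0.5]
finger_gap: 0.35
finger_force: 0.0
t 12.9 tcp [ 0.4798 -0.0286  0.1058] z [-0.     0.002 -1.   ] y [-0.004  1.     0.002] F [-0.1  0.3  0. ] gap 0.598 q [-0.21  0.37  0.23  2.12 -0.14  0.66  1.7 ]
top b 45 [239, 219, 8, 8] [0.5057 0.0916]
top b 47 [240, 242, 8, 8] [0.4438 0.0917]
top r 272 [184, 99, 20, 33] [0.8083 0.2253]
wrist b 617 [335, 226, 29, 31] [0.5039 0.0308]
wrist r 578 [335, 162, 30, 28] [0.4473 0.0272]
wrist r 151 [222, 289, 11, 25] [ 0.5675 -0.0774]
```

```bash
python3 -m jog '[[[-0.6,0.9,0,0,0,0,0.1],[-0.5,0.9,0,0,0,0,0.1],[-0.5,1,0,0,0,0,0.1],[0,0,-1,0,0,0,0.1],[0,0,-1,0,0,0,0.1],[0,0,-1,0,0,0,0.1],[0,0,-1,0,0,0,0.1],[0,0,-1,0,0,0,0.1]]]'
python3 -m jog '[[[0,0,0,0,0,0,0.1],[0,0,0,0,0,0,1],[0,0,0,0,0,0,1],[0,0,0,0,0,0,1],[0,0,0,0,0,0,1],[0,0,0,0,0,0,1],[0,0,0.5,0,0,0,1],[0,0,1,0,0,0,1]]]'
python3 -m jog '[[[0,0,1,0,0,0,1],[0,0,1,0,0,0,1],[0,0,1,0,0,0,1],[0,0,0.5,0,0,0,1],[0.4,-1,0,0,0,0,1],[0.4,-1,0,0,0,0,1],[0.4,-1,0,0,0,0,1],[0.4,-1,0,0,0,0,1]]]'
python3 -m jog '[[[0.2,-1,0,0,0,0,1],[0,-1,0,0,0,0,1],[0,-0.85,0,0,0,0,1],[0,0,-1,0,0,0,1],[0,0,-1,0,0,0,1],[0,0,-1,0,0,0,1],[0,0,-1,0,0,0,1],[0,0,-0.5,0,0,0,1]]]'
python3 -m jog '[[[0,0,0,0,0,0,1],[0,0,0,0,0,0,0.3],[0,0,0,0,0,0,0.3],[0,0,0,0,0,0,0.3],[0,0,1,0,0,0,0.3],[0,0,1,0,0,0,0.3],[0,0,1,0,0,0,0.3],[0,0,1,0,0,0,0.3]]]'
python3 -m jog '[[[0.2,1,0.5,0,0,0,-0.2],[0.2,1,0,0,0,0,-0.2],[0.2,1,0,0,0,0,-0.2],[0.2,1,0,0,0,0,-0.2],[0,0,0,0,0,0,-0.2]]]' >/dev/null
python3 caps.py top wrist
```

```text
time: 13.8
tcp_pos: [0.4501, 0.0234, 0.0047]
tool_rot: [0.003, 3.14, -0.001]
contact_force: [0.6, 0.2, 0.6]
finger_gap: 0.451
finger_force: 0.0
time: 14.6
tcp_pos: [0.4479, 0.0245, 0.0352]
tool_rot: [0.0, -3.139, 0.001]
contact_force: [-0.2, 0.1, 0.8]
finger_gap: 0.217
finger_force: 39.1
time: 15.4
tcp_pos: [0.4809, -0.0561, 0.1054]
tool_rot: [0.001, -3.141, -0.0]
contact_force: [-0.4, -1.3, -0.3]
finger_gap: 0.215
finger_force: 39.1
time: 16.2
tcp_pos: [0.4838, -0.1122, 0.0138]
tool_rot: [0.0, -3.139, -0.001]
contact_force: [-0.3, -0.0, 0.5]
finger_gap: 0.217
finger_force: 39.1
time: 17.0
tcp_pos: [0.4851, -0.1124, 0.0967]
tool_rot: [-0.0, 3.141, 0.0]
contact_force: [0.3, -0.4, 1.5]
finger_gap: 0.348
finger_force: 0.0
t 17.5 tcp [ 0.5017 -0.0293  0.1059] z [ 0.001  0.001 -1.   ] y [-0.005  1.     0.001] F [-0.4  0.2  0.2] gap 0.599 q [-0.21  0.4   0.25  2.07 -0.16  0.68  1.71]
top b 43 [239, 219, 8, 8] [0.5056 0.0916]
top b 47 [240, 242, 8, 8] [0.4438 0.0917]
top r 272 [184, 99, 20, 33] [0.8084 0.2252]
wrist b 628 [337, 204, 31, 30] [0.504  0.0307]
wrist r 69 [228, 262, 5, 33] [ 0.5653 -0.075 ]
```

```bash
python3 -m jog '[[[0.1,1,0,0,0,0,0],[0,1,0,0,0,0,0],[0,1,0,0,0,0,0],[0,0,-1,0,0,0,0],[0,0,-1,0,0,0,0],[0,0,-1,0,0,0,0],[0,0,-1,0,0,0,0],[0,0,-1,0,0,0,0]]]'
python3 -m jog '[[[0,0,0,0,0,0,0],[0,0,0,0,0,0,1],[0,0,0,0,0,0,1],[0,0,0,0,0,0,1],[0,0,0,0,0,0,1],[0,0,0,0,0,0,1],[0,0,0.5,0,0,0,1],[0,0,1,0,0,0,1]]]'
python3 -m jog '[[[0,0,1,0,0,0,1],[0,0,1,0,0,0,1],[0,0,1,0,0,0,1],[0,0,0.5,0,0,0,1],[0.3,-1,0,0,0,0,1],[0.3,-1,0,0,0,0,1],[0.3,-1,0,0,0,0,1],[0.3,-1,0,0,0,0,1]]]'
python3 -m jog '[[[0.3,-1,0,0,0,0,1],[0.3,-1,0,0,0,0,1],[0.3,-1,0,0,0,0,1],[0.3,-1,0,0,0,0,1],[0.3,-1,0,0,0,0,1],[0.2,-1,0,0,0,0,1],[0,-1,0,0,0,0,1],[0,-0.1,0,0,0,0,1]]]'
python3 -m jog '[[[0,0,-1,0,0,0,1],[0,0,-1,0,0,0,1],[0,0,-1,0,0,0,1],[0,0,-1,0,0,0,1],[0,0,-0.5,0,0,0,1],[0,0,0,0,0,0,1],[0,0,0,0,0,0,0.3],[0,0,0,0,0,0,0.3]]]'
python3 -m jog '[[[0,0,0,0,0,0,0.3],[0,0,1,0,0,0,0.3],[0,0,1,0,0,0,0.3],[0,0,1,0,0,0,0.3],[0,0,1,0,0,0,0.3],[-0.3,1,0.5,0,0,0,0],[-0.3,1,0,0,0,0,0],[-0.3,1,0,0,0,0,0]]]'
python3 -m jog '[[[-0.3,1,0,0,0,0,0],[-0.3,1,0,0,0,0,0],[-0.3,1,0,0,0,0,0],[-0.3,1,0,0,0,0,0],[-0.3,1,0,0,0,0,0],[-0.3,1,0,0,0,0,0],[-0.3,1,0,0,0,0,0],[0,0,0,0,0,0,0]]]' >/dev/null
python3 caps.py top wrist
```

```text
time: 18.4
tcp_pos: [0.503, 0.0259, 0.0048]
tool_rot: [0.003, 3.141, -0.001]
contact_force: [0.2, -0.8, -0.6]
finger_gap: 0.499
finger_force: 0.0
time: 19.2
tcp_pos: [0.5017, 0.0276, 0.035]
tool_rot: [0.0, -3.139, 0.0]
contact_force: [1.0, -0.5, -0.2]
finger_gap: 0.216
finger_force: 39.1
time: 20.0
tcp_pos: [0.5268, -0.053, 0.1053]
tool_rot: [0.001, -3.141, -0.0]
contact_force: [0.3, 0.0, -0.2]
finger_gap: 0.222
finger_force: 39.1
time: 20.8
tcp_pos: [0.5602, -0.1975, 0.1052]
tool_rot: [-0.006, -3.141, 0.002]
contact_force: [0.5, -0.6, 0.0]
finger_gap: 0.223
finger_force: 39.1
time: 21.6
tcp_pos: [0.5617, -0.1945, 0.0164]
tool_rot: [-0.0, 3.14, -0.001]
contact_force: [0.7, -0.3, -0.2]
finger_gap: 0.35
finger_force: 0.0
time: 22.4
tcp_pos: [0.5432, -0.134, 0.1066]
tool_rot: [0.001, 3.139, -0.0]
contact_force: [0.0, 0.2, -0.4]
finger_gap: 0.498
finger_force: 0.0
t 23.2 tcp [0.5004 0.0086 0.1058] z [ 0.     0.002 -1.   ] y [-0.005  1.     0.002] F [-0.   0.1 -0.3] gap 0.501 q [-0.29  0.4   0.25  2.08 -0.15  0.68  1.64]
top r 270 [184, 99, 20, 33] [0.8081 0.2254]
wrist b 661 [362, 206, 33, 31] [0.5062 0.091 ]
```

```bash
python3 -m jog '[[[0.3,1,0,0,0,0,0],[0,1,0,0,0,0,0],[0,1,0,0,0,0,0],[0,1,0,0,0,0,0],[0,0.15,-1,0,0,0,0],[0,0,-1,0,0,0,0],[0,0,-1,0,0,0,0],[0,0,-1,0,0,0,0]]]'
python3 -m jog '[[[0,0,-1,0,0,0,0],[0,0,0,0,0,0,0],[0,0,0,0,0,0,1],[0,0,0,0,0,0,1],[0,0,0,0,0,0,1],[0,0,0,0,0,0,1],[0,0,0,0,0,0,1],[0,0,0.5,0,0,0,1]]]'
python3 -m jog '[[[0,0,1,0,0,0,1],[0,0,1,0,0,0,1],[0,0,1,0,0,0,1],[0,0,1,0,0,0,1],[0,0,0.5,0,0,0,1],[0.1,-1,0,0,0,0,1],[0.1,-1,0,0,0,0,1],[0.1,-1,0,0,0,0,1]]]'
python3 -m jog '[[[0.1,-1,0,0,0,0,1],[0.1,-1,0,0,0,0,1],[0.1,-1,0,0,0,0,1],[0.1,-1,0,0,0,0,1],[0.1,-1,0,0,0,0,1],[0.1,-1,0,0,0,0,1],[0,-1,0,0,0,0,1],[0,-1,0,0,0,0,1]]]'
python3 -m jog '[[[0,-1,0,0,0,0,1],[0,-1,0,0,0,0,1],[0,-1,0,0,0,0,1],[0,-0.4,0,0,0,0,1],[0,0,-1,0,0,0,1],[0,0,-1,0,0,0,1],[0,0,-1,0,0,0,1],[0,0,-1,0,0,0,1]]]'
python3 -m jog '[[[0,0,-0.5,0,0,0,1],[0,0,0,0,0,0,1],[0,0,0,0,0,0,0.3],[0,0,0,0,0,0,0.3],[0,0,0,0,0,0,0.3],[0,0,1,0,0,0,0.3],[0,0,1,0,0,0,0.3],[0,0,1,0,0,0,0.3]]]'
python3 -m jog '[[[0,0,1,0,0,0,0.3],[-0.5,1,0.5,0,0,0,0],[-0.5,1,0,0,0,0,0],[-0.5,1,0,0,0,0,0],[-0.5,1,0,0,0,0,0],[-0.5,1,0,0,0,0,0],[-0.5,1,0,0,0,0,0],[-0.4,1,0,0,0,0,0]]]' >/dev/null
python3 -m jog '[[[0,1,0,0,0,0,0],[0,1,0,0,0,0,0],[0,1,0,0,0,0,0],[0,0,0,0,0,0,0]]]' >/dev/null
python3 caps.py top wrist
```

```text
time: 24.1
tcp_pos: [0.5079, 0.0872, 0.0249]
tool_rot: [0.003, 3.14, -0.001]
contact_force: [0.2, -0.5, 0.8]
finger_gap: 0.503
finger_force: 0.0
time: 24.9
tcp_pos: [0.5062, 0.0885, 0.0151]
tool_rot: [0.0, -3.14, 0.0]
contact_force: [-0.5, 0.5, -1.1]
finger_gap: 0.211
finger_force: 39.1
time: 25.7
tcp_pos: [0.5127, 0.0282, 0.1054]
tool_rot: [0.002, -3.141, -0.0]
contact_force: [0.2, 0.2, -1.7]
finger_gap: 0.212
finger_force: 39.1
time: 26.5
tcp_pos: [0.5246, -0.132, 0.1052]
tool_rot: [0.001, -3.141, -0.0]
contact_force: [0.4, 0.5, 0.4]
finger_gap: 0.213
finger_force: 39.1
time: 27.3
tcp_pos: [0.5249, -0.1984, 0.0245]
tool_rot: [0.002, -3.141, -0.001]
contact_force: [0.3, -0.2, -0.9]
finger_gap: 0.213
finger_force: 39.1
time: 28.1
tcp_pos: [0.5251, -0.1995, 0.0766]
tool_rot: [-0.0, 3.141, -0.0]
contact_force: [0.6, -0.1, 0.5]
finger_gap: 0.349
finger_force: 0.0
t 29.3 tcp [0.4573 0.0032 0.1059] z [ 0.001  0.001 -1.   ] y [-0.004  1.     0.001] F [-0.5 -0.   0.7] gap 0.498 q [-0.29  0.34  0.25  2.17 -0.14  0.64  1.63]
top r 271 [184, 99, 20, 33] [0.8083 0.2253]
wrist b 693 [369, 186, 35, 29] [0.444  0.0907]
```

```bash
python3 -m jog '[[[-0.65,1,0,0,0,0,0],[0,1,0,0,0,0,0],[0,1,0,0,0,0,0],[0,1,0,0,0,0,0],[0,0.45,-1,0,0,0,0],[0,0,-1,0,0,0,0],[0,0,-1,0,0,0,0],[0,0,-1,0,0,0,0]]]'
python3 -m jog '[[[0,0,-1,0,0,0,0],[0,0,0,0,0,0,0],[0,0,0,0,0,0,1],[0,0,0,0,0,0,1],[0,0,0,0,0,0,1],[0,0,0,0,0,0,1],[0,0,0,0,0,0,1],[0,0,0.5,0,0,0,1]]]'
python3 -m jog '[[[0,0,1,0,0,0,1],[0,0,1,0,0,0,1],[0,0,1,0,0,0,1],[0,0,1,0,0,0,1],[0,0,0.5,0,0,0,1],[0.3,-1,0,0,0,0,1],[0.3,-1,0,0,0,0,1],[0.3,-1,0,0,0,0,1]]]'
python3 -m jog '[[[0.3,-1,0,0,0,0,1],[0.3,-1,0,0,0,0,1],[0.3,-1,0,0,0,0,1],[0.3,-1,0,0,0,0,1],[0,-1,0,0,0,0,1],[0,-1,0,0,0,0,1],[0,-1,0,0,0,0,1],[0,-1,0,0,0,0,1]]]'
python3 -m jog '[[[0,-1,0,0,0,0,1],[0,-1,0,0,0,0,1],[0,-1,0,0,0,0,1],[0,-0.4,0,0,0,0,1],[0,0,-1,0,0,0,1],[0,0,-1,0,0,0,1],[0,0,-1,0,0,0,1],[0,0,-1,0,0,0,1]]]'
python3 -m jog '[[[0,0,-0.5,0,0,0,1],[0,0,0,0,0,0,1],[0,0,0,0,0,0,0.3],[0,0,0,0,0,0,0.3],[0,0,0,0,0,0,0.3],[0,0,1,0,0,0,0.3],[0,0,1,0,0,0,0.3],[0,0,1,0,0,0,0.3]]]'
python3 -m jog '[[[-0.3,1,1,0,0,0,-0.5],[-0.3,1,1,0,0,0,-0.5],[-0.3,1,0.5,0,0,0,-0.5],[-0.3,1,0,0,0,0,-0.5],[-0.3,1,0,0,0,0,-0.5],[-0.3,1,0,0,0,0,-0.5],[-0.3,1,0,0,0,0,-0.5],[-0.3,1,0,0,0,0,-0.5]]]' >/dev/null
python3 -m jog '[[[0,1,0.5,0,0,0,-0.5],[0,1,0.5,0,0,0,-0.5],[0,1,0.5,0,0,0,-0.5],[0,1,0.5,0,0,0,-0.5],[0,1,0,0,0,0,-0.5],[0,1,0,0,0,0,-0.5],[0,1,0,0,0,0,-0.5],[0,0,0,0,0,0,-0.5]]]' >/dev/null
python3 - <<'E'
from h import *
st()
cap('top','t2'); cap('scene','s2');cap('wrist','w2')
a=cv2.imread('pics/raw_t2.png')[185:270,290:390];b=cv2.imread('pics/raw_s2.png')[160:250,184:284]
w=cv2.imread('pics/raw_w2.png')
r=lambda i,s:cv2.resize(i,s,interpolation=cv2.INTER_CUBIC)
cv2.imwrite('pics/m2.png',np.vstack([np.hstack([r(a,(400,300)),r(b,(400,300))]),np.hstack([r(w,(400,300)),np.zeros((300,400,3),np.uint8)])]))
E
```

```text
time: 30.2
tcp_pos: [0.4445, 0.0884, 0.0249]
tool_rot: [0.002, 3.141, -0.001]
contact_force: [0.7, 0.8, 0.5]
finger_gap: 0.502
finger_force: 0.0
time: 31.0
tcp_pos: [0.4434, 0.0895, 0.0153]
tool_rot: [0.0, -3.14, 0.0]
contact_force: [-0.6, 1.0, -0.7]
finger_gap: 0.213
finger_force: 39.2
time: 31.8
tcp_pos: [0.4619, 0.0292, 0.1055]
tool_rot: [-0.002, 3.141, 0.0]
contact_force: [0.3, 0.9, -0.5]
finger_gap: 0.213
finger_force: 39.1
time: 32.6
tcp_pos: [0.4856, -0.131, 0.1052]
tool_rot: [0.001, -3.141, -0.0]
contact_force: [0.4, 0.7, -0.8]
finger_gap: 0.209
finger_force: 39.1
time: 33.4
tcp_pos: [0.4859, -0.1975, 0.0245]
tool_rot: [0.001, -3.141, -0.001]
contact_force: [0.0, -0.4, 0.8]
finger_gap: 0.214
finger_force: 39.2
time: 34.2
tcp_pos: [0.4861, -0.1985, 0.0765]
tool_rot: [-0.0, 3.141, -0.0]
contact_force: [0.4, 0.1, -0.4]
finger_gap: 0.353
finger_force: 0.0
t 35.8 tcp [0.438  0.1042 0.166 ] z [ 0.001  0.001 -1.   ] y [-0.004  1.     0.001] F [-0.4  0.  -0.7] gap 0.751 q [-0.49  0.22  0.2   2.15 -0.06  0.78  1.33]
```

View pics/m2.png

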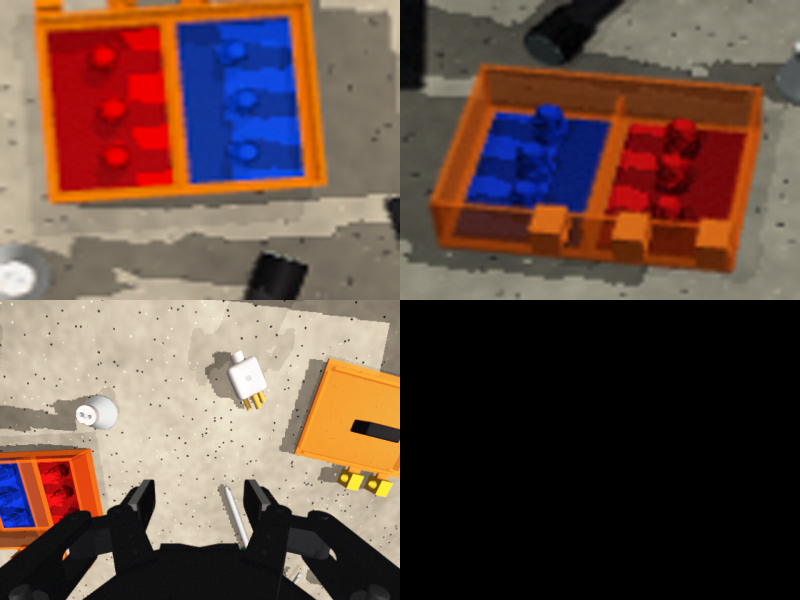

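All six caps stand in their own bays (red on the left, blue on the right of the box). Now to the lid handle.

```bash
python3 -m jog '[[[-0.09,1,0,0,0,-0.99,-0.3],[-0.09,1,0,0,0,-0.99,-0.3],[-0.09,1,0,0,0,-0.99,-0.3],[-0.09,1,0,0,0,-0.99,-0.3],[-0.09,1,0,0,0,-0.99,-0.3],[-0.09,1,0,0,0,-0.99,-0.3],[-0.09,1,0,0,0,-0.99,-0.3],[-0.09,1,0,0,0,-0.99,-0.3]]]' >/dev/null
python3 -m jog '[[[-0.09,1,0,0,0,-0.99,-0.3],[-0.09,1,0,0,0,-0.99,-0.3],[-0.09,1,0,0,0,-0.99,-0.3],[-0.09,1,0,0,0,-0.99,-0.3],[0,0,0,0,0,0,-0.3],[0,0,0,0,0,0,-0.3]]]'
python3 - <<'E'
from h import *
st(); cap('wrist','w3',None,1.4)
E
```

```text
time: 37.35
tcp_pos: [0.4166, 0.3404, 0.1651]
tool_rot: [2.44, 1.977, -0.001]
contact_force: [0.2, -0.7, -0.6]
finger_gap: 0.646
finger_force: 0.0
t 37.35 tcp [0.4166 0.3404 0.1651] z [-0.    -0.001 -1.   ] y [ 0.978 -0.207  0.   ] F [ 0.2 -0.7 -0.6] gap 0.646 q [-1.09  0.37  0.42  1.96 -0.2   0.85 -0.77]
```

View pics/w3.png

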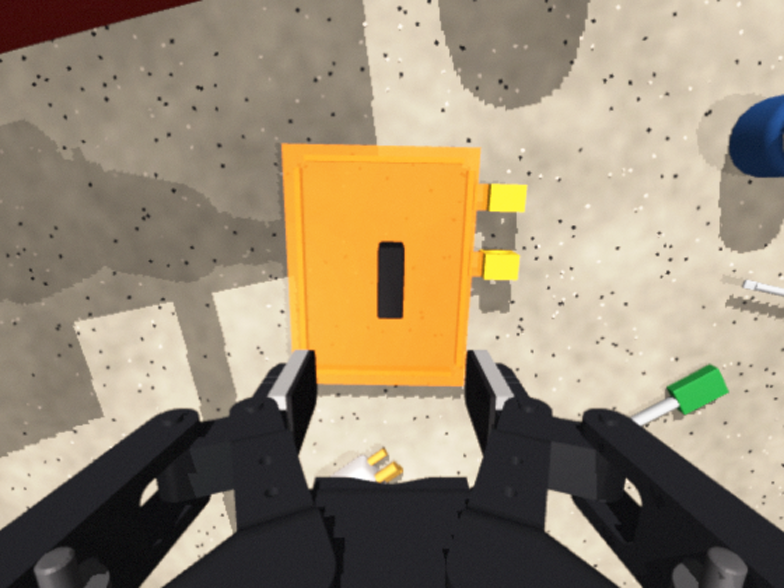

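```bash
python3 - <<'E'
from fit import *
cw=manip.calibration('wrist'); W=lambda u,v:np.array([u/1.4,v/1.4]);m=.001
P=lambda x,y,z:[x*m,y*m,z*m]
p=fit('lid',[(cw,P(-76,90,14),W(282,143)),(cw,P(60,90,14),W(481,149)),(cw,P(60,-90,14),W(465,387)),(cw,P(-9,25,44),W(378,242)),(cw,P(9,25,44),W(404,242))],[.416,.344,-.21])
print(at(cw,391/1.4,280/1.4,.044))
st()
E
```

```text
lid [ 0.418   0.3438 -0.2283] deg -13.1 res [-0.0, -0.4, -0.0, -2.0, -1.0, -1.6, -0.1, 2.4, 1.0, 2.8]
[0.4184869  0.34576888 0.044     ]
t 37.4 tcp [0.4168 0.3399 0.1652] z [-0.    -0.001 -1.   ] y [ 0.978 -0.209  0.   ] F [-0.4  0.2 -0.3] gap 0.651 q [-1.09  0.37  0.42  1.96 -0.2   0.85 -0.77]
```

```bash
python3 -m jog '[[[0.05,0.2,-1,0,0,0,-0.3],[0,0,-1,0,0,0,-0.3],[0,0,-1,0,0,0,-0.3],[0,0,-1,0,0,0,-0.3],[0,0,-1,0,0,0,-0.3],[0,0,-1,0,0,0,-0.3],[0,0,-1,0,0,0,-0.3],[0,0,-0.3,0,0,0,-0.3]]]' 100
python3 -m jog '[[[0,0,0,0,0,0,-0.3],[0,0,0,0,0,0,1],[0,0,0,0,0,0,1],[0,0,0,0,0,0,1],[0,0,0,0,0,0,1],[0,0,0,0,0,0,1],[0,0,0,0,0,0,1]]]'
python3 -m jog '[[[0,0,0.5,0,0,0,1],[0,0,0.5,0,0,0,1],[0,0,1,0,0,0,1],[0,0,1,0,0,0,1],[0,0,1,0,0,0,1],[0,0,1,0,0,0,1],[0,0,1,0,0,0,1],[0,0,0,0,0,0,1]]]'
python3 - <<'E'
from h import *
st(); cap('wrist','w4',None,1.4)
E
```

```text
time: 38.2
tcp_pos: [0.417, 0.343, 0.0178]
tool_rot: [2.443, 1.974, -0.005]
contact_force: [0.3, -0.2, 0.4]
finger_gap: 0.65
finger_force: 0.0
time: 38.9
tcp_pos: [0.4179, 0.346, 0.0206]
tool_rot: [-2.443, -1.975, -0.003]
contact_force: [-0.6, -1.6, 5.3]
finger_gap: 0.187
finger_force: 98.7
time: 39.7
tcp_pos: [0.4188, 0.3469, 0.1425]
tool_rot: [-2.442, -1.975, -0.009]
contact_force: [1.0, -0.8, -2.3]
finger_gap: 0.188
finger_force: 97.7
t 39.7 tcp [0.4188 0.3469 0.1425] z [ 0.004  0.005 -1.   ] y [ 0.978 -0.209  0.003] F [ 1.  -0.8 -2.3] gap 0.188 q [-1.08  0.41  0.41  1.97 -0.23  0.8  -0.76]
```

View pics/w4.png

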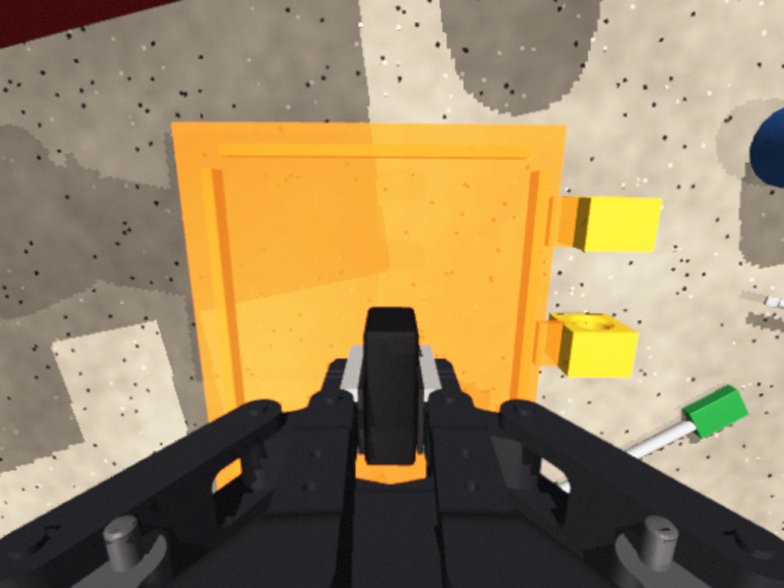

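```bash
cat > lidfit.py <<'E'
from fit import *
def lid(pts,z0):
    cw=manip.calibration('wrist');s=manip.state();t=np.array(s['tcp_pos'])
    def res(p,full=False):
        R=cv2.Rodrigues(np.array([0,0,p[3]]))[0]
        return np.ravel([proj(cw,R@(np.array(P)*.001)+p[:3])-np.array(uv)/1.4 for P,uv in pts])
    r=least_squares(res,[t[0],t[1],t[2]+z0,-.2],loss='soft_l1')
    Rt=cv2.Rodrigues(np.array(s['tool_rot'],float))[0]
    print('lid',r.x.round(4),'in tool',(Rt.T@(r.x[:3]-t)).round(4),'tool y ang',np.arctan2(Rt[1,1],Rt[0,1]).round(3),'res',r.fun.round(1)); return r.x
E
python3 - <<'E'
from lidfit import *
lid([((-76,90,-15),(172,122)),((60,90,-15),(567,126)),((79,57,-5),(622,224)),((79,9,-5),(603,354))],.0085)
E
```

```text
lid [ 0.4177  0.3442  0.149  -0.2174] in tool [-0.002   0.0003 -0.0082] tool y ang -0.211 res [ 0.2  0.1 -0.3 -0.9  0.4  0.3 -0.4  0.2]
```

The lid is held, level and square to the tool, with the handle 2 mm off the tool centre. I'll sharpen the box pose from the earlier wrist picture and the current top picture.

```bash
python3 - <<'E'
from h import *
r=lambda i,s:cv2.resize(i,s,interpolation=cv2.INTER_CUBIC)
a=cv2.imread('pics/raw_top0.png')[180:250,290:380]; w=cv2.imread('pics/w0.png')[110:390,0:230]
w=cv2.imread('pics/raw_w0.png')[80:275,0:160]
cv2.imwrite('pics/m3.png',np.vstack([np.hstack([r(w,(480,585)),np.vstack([r(a,(315,245)),np.zeros((340,315,3),np.uint8)])])]))
s=manip.state();c=manip.calibration('wrist')
Rt=cv2.Rodrigues(np.array(s['tool_rot'],float))[0];Rc=cv2.Rodrigues(np.array(c['rvec'],float))[0]
print('cam in tool',(Rt.T@(-Rc.T@np.array(c['tvec']).ravel()-s['tcp_pos'])).round(4)); np.save('cw.npy',Rc@Rt)
print(np.round(Rc@Rt,3))
E
```

```text
cam in tool [ 6.720e-02  1.000e-04 -1.429e-01]
[[-0.     1.     0.   ]
 [-0.964 -0.    -0.267]
 [-0.267 -0.001  0.964]]
```

View pics/m3.png

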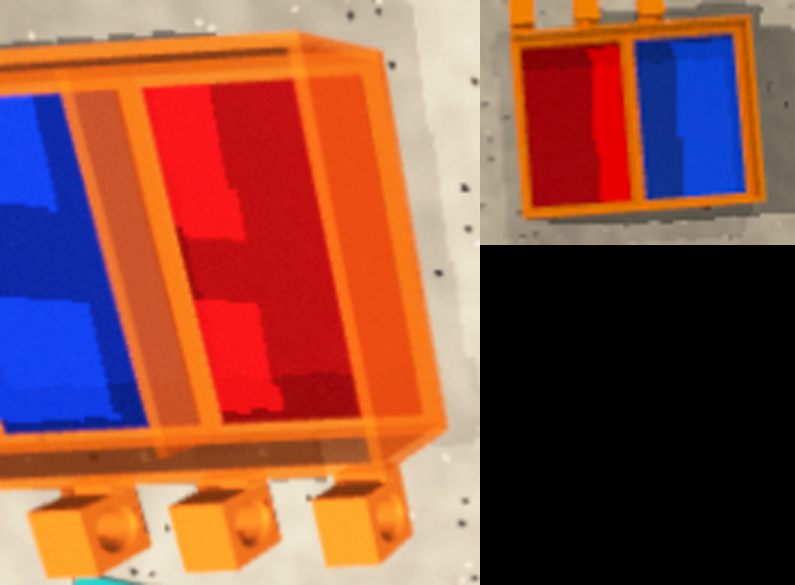

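```bash
python3 - <<'E'
from fit import *
c0=manip.calibration('wrist');RcT=np.load('cw.npy')
Rt=np.column_stack([[1,-.004,0],[.004,1,0],[0,0,-1.]]);Rt=np.array([[0,0,0]]*3,float)
y=np.array([.004,1,-.0015]);z=np.array([0,-.0015,-1.]);y/=np.linalg.norm(y);x=np.cross(y,z);Rt=np.column_stack([x,y,z])
def cam(tcp,rot):
    R=cv2.Rodrigues(np.array([0,0,rot]))[0]@Rt; Rc=RcT@R.T; o=tcp+R@np.array([.0672,.0001,-.1429])
    return dict(mtx=c0['mtx'],k1=c0['k1'],rvec=cv2.Rodrigues(Rc)[0].ravel(),tvec=-Rc@o)
im=cv2.cvtColor(cv2.imread('pics/raw_w0.png'),cv2.COLOR_BGR2HSV)
W=lambda u,v:np.array([u/3,80+v/3]);T=lambda u,v:np.array([110+u/3,155+v/3]);S=lambda u,v:np.array([184+u/2.66,172+v/2.66])
box=[((-70,90,50),W(298,32)),((-70,90,0),W(383,52)),((70,90,0),W(447,430)),
((73,72,64),W(313,503)),((73,90,64),W(370,498)),((97,90,64),W(384,563)),((97,72,64),W(328,568)),((73,24,64),W(170,508)),((97,42,64),W(241,570)),((97,24,64),W(187,574)),((73,-24,64),W(30,513)),((97,-24,64),W(46,580))]
caps=[]
for m in(cv2.inRange(im,(108,120,50),(130,255,255)),cv2.inRange(im,(0,200,60),(3,255,255))|cv2.inRange(im,(174,160,60),(180,255,255))):
    k,_,s,ce=cv2.connectedComponentsWithStats(m)
    caps+=[ce[i] for i in range(1,k) if 200<s[i,4]<420]
pos=np.array([[.4445,.0912],[.5042,.0313],[.5062,.0913],[.448,.028],[.5555,.0957],[.5673,.0286]])
tb=lambda u,v:np.array([290+u/3.5,180+v/3.5])
top=[((70,90,50),tb(515,36)-0*1),]
base=[.5545,.0945,.183]
def res(p):
    c=cam(np.array(base)+[p[3],p[4],0],p[5]);s,k=np.sin(p[2]),np.cos(p[2]);o=[]
    for P,uv in box:
        P=np.array(P)*.001;o.append(proj(c,[p[0]+k*P[0]-s*P[1],p[1]+s*P[0]+k*P[1],P[2]])-uv)
    for q in pos:
        w=proj(c,[*q,.013]);d=[np.linalg.norm(w-e) for e in caps];o.append(w-caps[int(np.argmin(d))])
    return np.ravel(o)
r=least_squares(res,[.523,-.1525,.045,0,0,0],loss='soft_l1');print(r.x.round(4),r.fun.round(1).tolist())
E
```

```text
[ 5.255e-01 -1.526e-01  5.040e-02  5.000e-04 -8.000e-04  1.500e-03] [0.2, 0.1, 0.0, -0.1, 1.0, -0.2, -0.0, -0.8, -1.0, -0.0, -0.9, 0.7, 0.1, -0.2, -0.1, -0.2, -0.2, 0.5, 0.4, -0.1, -0.4, 0.3, 1.3, -0.0, 0.1, 0.1, -0.1, 0.0, -0.1, 0.1, -0.0, 0.1, 0.2, -0.2, -0.1, -0.1]
```

```bash
python3 -m jog '[[[0.22,-1,0,0,0,0.22,1],[0.22,-1,0,0,0,0.22,1],[0.22,-1,0,0,0,0.22,1],[0.22,-1,0,0,0,0.22,1],[0.22,-1,0,0,0,0.22,1],[0.22,-1,0,0,0,0.22,1],[0.22,-1,0,0,0,0.22,1],[0.22,-1,0,0,0,0.23,1]]]'|tail -2
python3 -m jog '[[[0.23,-1,0,0,0,0,1],[0.23,-1,0,0,0,0,1],[0.23,-1,0,0,0,0,1],[0.23,-1,0,0,0,0,1],[0.23,-1,0,0,0,0,1],[0.23,-1,0,0,0,0,1],[0.23,-1,0,0,0,0,1],[0.23,-1,0,0,0,0,1]]]'|tail -2
python3 -m jog '[[[0.23,-1,0,0,0,0,1],[0.23,-1,0,0,0,0,1],[0.23,-1,0,0,0,0,1],[0.23,-1,0,0,0,0,1],[0.23,-1,0,0,0,0,1],[0.23,-1,0,0,0,0,1],[0.23,-1,0,0,0,0,1],[0.1,-0.5,0,0,0,0,1]]]'|tail -2
python3 -m jog '[[[0,0,0,0,0,0,1],[0,0,0,0,0,0,1]]]'|tail -2
python3 - <<'E'
from h import *
st(); cap('wrist','w5',None,1.4);st()
E
```

```text
finger_gap: 0.189
finger_force: 97.8
finger_gap: 0.186
finger_force: 97.8
finger_gap: 0.188
finger_force: 97.7
finger_gap: 0.188
finger_force: 97.7
t 42.35 tcp [ 0.523  -0.1235  0.1387] z [-0.001  0.001 -1.   ] y [ 0.998  0.055 -0.001] F [ 0.1 -0.6 -2. ] gap 0.188 q [-0.21  0.42  0.47  1.98 -0.26  0.8   0.47]
t 42.4 tcp [ 0.5231 -0.1231  0.1388] z [-0.001  0.001 -1.   ] y [ 0.998  0.056 -0.001] F [ 0.5  0.4 -2.8] gap 0.188 q [-0.21  0.42  0.47  1.98 -0.26  0.8   0.47]
```

View pics/w5.png

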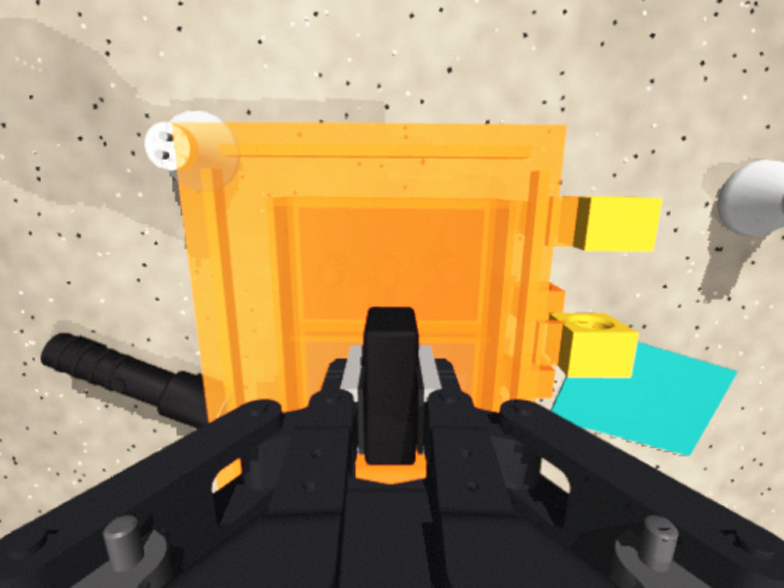

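```bash
python3 - <<'E'
from h import *
c=manip.calibration('wrist');b=np.array([.525,-.1526]);a=.049;R=np.array([[np.cos(a),-np.sin(a)],[np.sin(a),np.cos(a)]])
for P in((-70,90,50),(70,90,50),(-66,86,50),(66,86,50),(-66,86,4),(66,86,4)):
    q=R@np.array(P[:2])*.001+b; print(P,(proj(c,[*q,P[2]*.001])*1.4).round(0))
E
python3 -m jog '[[[0.38,-0.7,0,0,0,0,1],[0,-0.65,0,0,0,0,1],[0,0,-0.5,0,0,0,1],[0,0,-0.5,0,0,0,1],[0,0,-0.5,0,0,0,1],[0,0,-0.5,0,0,0,1],[0,0,0,0,0,0,1]]]'
python3 - <<'E'
from h import *
st(); cap('wrist','w6',None,1.4);st()
E
```

```text
(-70, 90, 50) [266. 197.]
(70, 90, 50) [518. 199.]
(-66, 86, 50) [274. 205.]
(66, 86, 50) [510. 206.]
(-66, 86, 4) [293. 202.]
(66, 86, 4) [491. 203.]
time: 43.1
tcp_pos: [0.5298, -0.1507, 0.0973]
tool_rot: [-2.157, -2.279, 0.003]
contact_force: [-0.9, 0.4, -2.6]
finger_gap: 0.185
finger_force: 97.8
t 43.1 tcp [ 0.5298 -0.1507  0.0973] z [-0.004  0.001 -1.   ] y [ 0.998  0.055 -0.004] F [-0.9  0.4 -2.6] gap 0.185 q [-0.13  0.51  0.45  1.97 -0.32  0.74  0.56]
t 43.15 tcp [ 0.5304 -0.151   0.0982] z [-0.002  0.    -1.   ] y [ 0.998  0.055 -0.002] F [-0.3  0.4 -2.3] gap 0.188 q [-0.13  0.51  0.45  1.97 -0.32  0.74  0.55]
```

```bash
python3 -m jog '[[[0,0,-0.5,0,0,0,1],[0,0,-0.5,0,0,0,1],[0,0,-0.25,0,0,0,1],[0,0,-0.1,0,0,0,1],[0,0,-0.1,0,0,0,1],[0,0,-0.1,0,0,0,1],[0,0,0,0,0,0,1]]]'
python3 -m jog '[[[0,0,-0.1,0,0,0,1],[0,0,-0.1,0,0,0,1],[0,0,-0.1,0,0,0,1],[0,0,0,0,0,0,1]]]'; python3 -c "from h import *;st()"
```

```text
time: 43.85
tcp_pos: [0.5311, -0.1514, 0.0682]
tool_rot: [2.16, 2.281, 0.0]
contact_force: [-0.2, 0.5, -3.1]
finger_gap: 0.186
finger_force: 97.8
time: 44.25
tcp_pos: [0.5309, -0.1514, 0.062]
tool_rot: [-2.16, -2.281, 0.0]
contact_force: [-0.5, -0.1, -2.4]
finger_gap: 0.19
finger_force: 97.8
t 44.25 tcp [ 0.5309 -0.1514  0.062 ] z [-0.  0. -1.] y [ 0.999  0.054 -0.   ] F [-0.5 -0.1 -2.4] gap 0.19 q [-0.11  0.57  0.41  1.98 -0.36  0.67  0.59]
```

```bash
python3 -m jog '[[[0,0,-0.1,0,0,0,1],[0,0,-0.05,0,0,0,1],[0,0,0,0,0,0,1]]]'
python3 -m jog '[[[0,0,0,0,0,0,0.5],[0,0,0,0,0,0,0.2],[0,0,0,0,0,0,0],[0,0,0,0,0,0,-0.1],[0,0,0.2,0,0,0,-0.1],[0,0,0.5,0,0,0,-0.1],[0,0,1,0,0,0,-0.1],[0,0,1,0,0,0,-0.1]]]'
python3 -m jog '[[[0,0,1,0,0,0,-0.1],[0,0,1,0,0,0,-0.1],[0,0,1,0,0,0,-0.1],[0,0,0,0,0,0,-0.1]]]'
python3 - <<'E'
from h import *
st(); cap('wrist','w7',None,1.4);st()
cap('top','t7')
E
```

```text
time: 44.55
tcp_pos: [0.5313, -0.1515, 0.0606]
tool_rot: [-2.16, -2.281, -0.002]
contact_force: [-3.8, 1.0, 10.6]
finger_gap: 0.188
finger_force: 99.6
time: 45.35
tcp_pos: [0.531, -0.1515, 0.1144]
tool_rot: [-2.16, -2.281, 0.0]
contact_force: [-0.2, 1.3, 0.0]
finger_gap: 0.551
finger_force: 0.0
time: 45.75
tcp_pos: [0.533, -0.1521, 0.1766]
tool_rot: [2.157, 2.277, 0.006]
contact_force: [-0.1, 0.1, -0.3]
finger_gap: 0.548
finger_force: 0.0
t 45.75 tcp [ 0.533  -0.1521  0.1766] z [ 0.006 -0.001 -1.   ] y [0.999 0.054 0.006] F [-0.1  0.1 -0.3] gap 0.548 q [-0.18  0.39  0.5   1.92 -0.24  0.88  0.49]
t 45.8 tcp [ 0.5321 -0.1516  0.175 ] z [ 0.004 -0.    -1.   ] y [0.999 0.054 0.004] F [ 0.2 -0.2 -0.2] gap 0.549 q [-0.18  0.39  0.5   1.92 -0.24  0.88  0.49]
```

View pics/w7.png

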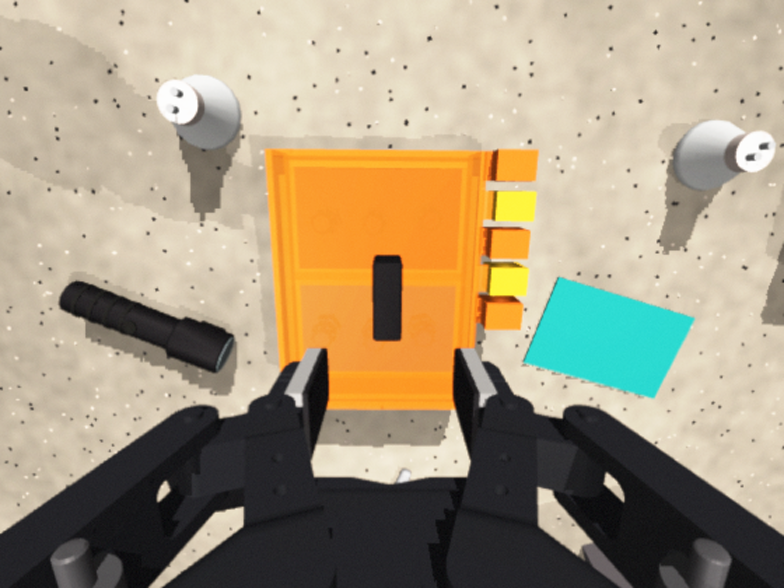

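The lid is seated: all five knuckles alternate in line at x≈515 (orange 165, 242, 313; yellow 206, 280). Next I'll check the hinge axis and whether the pin has moved.

```bash
cat > g.py <<'E'
from h import *
def green(n,im=None,c=None):
    c=c or manip.calibration(n); im=manip.capture(n)[:,:,::-1] if im is None else im
    m=cv2.inRange(cv2.cvtColor(np.ascontiguousarray(im),cv2.COLOR_BGR2HSV),(50,120,40),(75,255,255))
    k,_,s,ce=cv2.connectedComponentsWithStats(m);
    if k<2: print(n,'no green');return
    i=1+np.argmax(s[1:,4]); print(n,'green',s[i].tolist(),at(c,*ce[i],.010)[:2].round(4))
    cn=max(cv2.findContours(m,0,2)[0],key=cv2.contourArea);q=np.array([at(c,*p[0],.010)[:2] for p in cn],np.float32)
    b=cv2.minAreaRect(q*1000);print('  rect',np.round(b[0],1),np.round(b[1],1),round(b[2],1))
E
python3 - <<'E'
from fit import *
from g import green
ct=manip.calibration('top')
green('top',cv2.imread('pics/raw_top0.png'),ct);green('top',cv2.imread('pics/raw_t7.png'),ct)
green('scene')
a=cv2.imread('pics/raw_top0.png')[160:230,195:235].astype(int);b=cv2.imread('pics/raw_t7.png')[160:230,195:235].astype(int)
print('diff px',(abs(a-b).max(2)>40).sum())
cw=manip.calibration('wrist');P=lambda x,y,z:[x*.001,y*.001,z*.001];W=lambda u,v:np.array([u/1.4,v/1.4])
p=fit('box',[(cw,P(97,90,64),W(538,150)),(cw,P(97,72,64),W(536,181)),(cw,P(97,42,64),W(530,228)),(cw,P(97,24,64),W(529,259)),(cw,P(97,-6,64),W(523,301)),(cw,P(97,-24,64),W(521,329)),(cw,P(-64,88,54),W(266,150))],[.525,-.152,.05])
c,s=np.cos(p[2]),np.sin(p[2])
for q in((.085,.09),(.085,.11)):print(p[0]+c*q[0]-s*q[1],p[1]+s*q[0]+c*q[1])
E
```

```text
top green [199, 165, 13, 16, 130] [0.6458 0.1942]
  rect [645.8 194.4] [38.9 25.4] 20.1
top green [199, 165, 13, 16, 131] [0.6459 0.1943]
  rect [646.  194.5] [39.4 25.4] 19.9
scene green [365, 268, 16, 17, 185] [0.6494 0.1938]
  rect [648.8 193.7] [43.8 26.1] 19.3
diff px 0
box [ 0.52   -0.1521  0.049 ] deg 2.8 res [0.1, -2.2, -0.6, -1.6, 0.3, 0.9, -1.0, -0.6, 0.2, 2.1, -0.2, 0.8, 2.0, 0.2]
0.6004723715365297 -0.05800464653574537
0.5994930785026441 -0.038028636294614046
```

```bash
python3 -m jog '[[[0.33,0.96,0,0,0,-0.47,-0.2],[0.33,0.96,0,0,0,-0.47,-0.2],[0.33,0.96,0,0,0,-0.47,-0.2],[0.33,0.96,0,0,0,-0.47,-0.2],[0.33,0.96,0,0,0,-0.47,-0.2],[0.33,0.96,0,0,0,-0.47,-0.2],[0.33,0.96,0,0,0,-0.47,-0.2],[0.33,0.96,0,0,0,-0.47,-0.2]]]'>/dev/null
python3 -m jog '[[[0.33,0.96,0,0,0,-0.47,-0.2],[0.33,0.96,0,0,0,-0.47,-0.2],[0.33,0.96,0,0,0,-0.47,-0.2],[0.33,0.96,0,0,0,-0.47,-0.2],[0.33,0.96,0,0,0,-0.47,-0.2],[0.33,0.96,0,0,0,-0.47,-0.2],[0.33,0.96,0,0,0,-0.47,-0.2],[0.33,0.96,0,0,0,-0.47,-0.2]]]'>/dev/null
python3 -m jog '[[[0.33,0.96,0,0,0,-0.47,-0.2],[0.33,0.96,0,0,0,-0.5,-0.2],[0,0,0,0,0,0,-0.2],[0,0,0,0,0,0,-0.2]]]'
python3 - <<'E'
from g import *
st(); green('wrist'); st()
E
```

```text
time: 47.9
tcp_pos: [0.6492, 0.1936, 0.1719]
tool_rot: [3.091, 0.552, -0.004]
contact_force: [-0.9, -0.2, -0.5]
finger_gap: 0.598
finger_force: 0.0
t 47.9 tcp [0.6492 0.1936 0.1719] z [-0.002 -0.002 -1.   ] y [ 0.346 -0.938  0.001] F [-0.9 -0.2 -0.5] gap 0.598 q [-0.82  0.66  0.72  1.61 -0.48  1.05 -1.18]
wrist green [266, 180, 24, 37, 846] [0.6481 0.1937]
  rect [647.2 193.8] [40.  24.6] 20.8
t 47.95 tcp [0.6493 0.1926 0.1724] z [-0.002 -0.002 -1.   ] y [ 0.345 -0.939  0.001] F [ 0.1 -0.   0.2] gap 0.599 q [-0.82  0.66  0.72  1.61 -0.48  1.05 -1.18]
```

```bash
python3 -m jog '[[[0.1,0.12,-1,0,0,0.05,-0.2],[0,0,-1,0,0,0,-0.2],[0,0,-1,0,0,0,-0.2],[0,0,-1,0,0,0,-0.2],[0,0,-1,0,0,0,-0.2],[0,0,-1,0,0,0,-0.2],[0,0,-1,0,0,0,-0.2],[0,0,-1,0,0,0,-0.2]]]' 100 >/dev/null
python3 -m jog '[[[0,0,-0.4,0,0,0,-0.2],[0,0,0,0,0,0,-0.2],[0,0,0,0,0,0,1],[0,0,0,0,0,0,1],[0,0,0,0,0,0,1],[0,0,0,0,0,0,1],[0,0,0,0,0,0,1]]]'
python3 -c "from h import *;st()"
python3 -m jog '[[[0,0,0.2,0,0,0,1],[0,0,0.5,0,0,0,1],[0,0,1,0,0,0,1],[0,0,1,0,0,0,1],[0,0,1,0,0,0,1],[0,0,1,0,0,0,1],[0,0,1,0,0,0,1],[0,0,0.5,0,0,0,1]]]'
python3 - <<'E'
from g import *
st(); green('wrist'); cap('wrist','w8'); st(); cap('scene','s8')
r=lambda i,s:cv2.resize(i,s,interpolation=cv2.INTER_CUBIC)
cv2.imwrite('pics/m8.png',np.vstack([r(cv2.imread('pics/raw_w8.png')[80:360,130:410],(450,450)),]))
a=r(cv2.imread('pics/raw_w8.png')[80:360,140:410],(420,436)); b=r(cv2.imread('pics/raw_s8.png')[150:330,300:450],(363,436))
cv2.imwrite('pics/m8.png',np.hstack([a,b]))
E
```

```text
time: 49.45
tcp_pos: [0.653, 0.1967, 0.0069]
tool_rot: [-3.091, -0.561, -0.004]
contact_force: [-0.3, -0.1, 6.3]
finger_gap: 0.248
finger_force: 98.2
t 49.45 tcp [0.653  0.1967 0.0069] z [ 0.002  0.001 -1.   ] y [ 0.352 -0.936  0.   ] F [-0.3 -0.1  6.3] gap 0.248 q [-0.74  0.86  0.59  1.66 -0.62  0.81 -1.08]
time: 50.25
tcp_pos: [0.6532, 0.1968, 0.1329]
tool_rot: [-3.09, -0.561, -0.006]
contact_force: [-0.1, -0.3, -0.8]
finger_gap: 0.248
finger_force: 98.3
t 50.25 tcp [0.6532 0.1968 0.1329] z [ 0.004  0.002 -1.   ] y [ 0.351 -0.936 -0.   ] F [-0.1 -0.3 -0.8] gap 0.248 q [-0.8   0.71  0.69  1.63 -0.51  0.99 -1.16]
wrist green [255, 236, 48, 72, 3082] [0.59   0.1729]
  rect [588.6 172.6] [78.9 47.1] 20.6
t 50.35 tcp [0.6531 0.1969 0.132 ] z [ 0.004  0.002 -1.   ] y [ 0.352 -0.936 -0.   ] F [-0.2  0.6 -0. ] gap 0.247 q [-0.8   0.71  0.69  1.63 -0.52  0.99 -1.15]
```

View pics/m8.png

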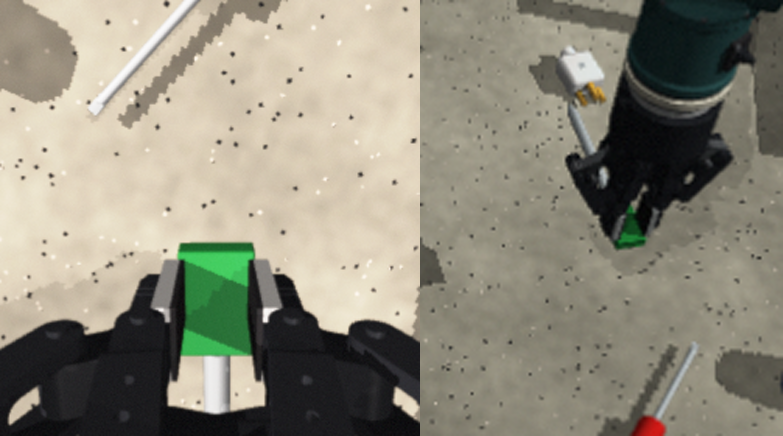

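```bash
cat > pinfit.py <<'E'
from fit import *
def pin(corn,tip=None,tipcam=None,yaw0=None):
    # pin frame: origin tab centre; x shaft. fits tab pos, yaw, pitch (tip-down positive)
    cw=manip.calibration('wrist');s=manip.state();t=np.array(s['tcp_pos']);Rt=cv2.Rodrigues(np.array(s['tool_rot'],float))[0]
    y0=np.arctan2(Rt[1,1],Rt[0,1])-np.pi/2
    def f(p,P):
        R=cv2.Rodrigues(np.array([0,0,p[3]]))[0]@cv2.Rodrigues(np.array([0,p[4],0]))[0]
        return R@(np.array(P)*.001)+p[:3]
    L=[((-20,13,5)),((-20,-13,5)),((20,-13,5)),((20,13,5))]
    def res(p):
        o=[proj(cw,f(p,P))-uv for P,uv in zip(L,corn)]
        if tip is not None:o.append(proj(tipcam,f(p,(144,0,0)))-tip)
        return np.ravel(o)
    r=least_squares(res,[*t,y0,0],loss='soft_l1');p=r.x
    print('tab',p[:3].round(4),'yaw-tool',(p[3]-y0).round(4),'pitch',p[4].round(4),'in tool',(Rt.T@(p[:3]-t)).round(4),'tip',f(p,(144,0,0)).round(4),'res',r.fun.round(1))
E
python3 - <<'E'
from pinfit import *
cs=manip.calibration('scene')
W=lambda u,v:np.array([140+u*270/420,80+v*280/436])
# image up = tool +x = pin -x ; image right = tool y = pin y?
for o in((0,1,2,3),(1,0,3,2)):
    c=[W(179,251),W(253,251),W(251,355),W(180,355)];c=[c[i] for i in o]
    pin(c); pin(c,np.array([300+152/2.42,150+108/2.42]),cs)
E
```

```text
tab [0.6292 0.1999 0.1042] yaw-tool 0.0025 pitch -0.4754 in tool [-0.0206 -0.0109  0.0261] tip [0.5094 0.1545 0.1701] res [ 26.6   0.8 -61.5   0.9 -61.8  -0.8  26.2  -0.8]
tab [0.6345 0.1957 0.1085] yaw-tool 0.003 pitch -0.161 in tool [-0.0171 -0.0052  0.0218] tip [0.5016 0.1453 0.1316] res [ 36.3   1.1 -54.5   1.2 -52.2  -1.9  35.5  -2.   -0.1  -5.5]
tab [0.6428 0.1932 0.1218] yaw-tool -0.0035 pitch -0.0636 in tool [-0.0101  0.0001  0.0086] tip [0.5081 0.1431 0.131 ] res [ 0.   0.1 -0.1 -0.1  0.2 -0.  -0.1  0.1]
tab [0.6447 0.1939 0.1252] yaw-tool -0.0108 pitch 0.0055 in tool [-0.0082  0.0001  0.0052] tip [0.5093 0.1447 0.1244] res [ 1.1  0.5 -0.6  0.  -0.4 -0.6 -0.  -0.2 -1.1 -0.9]
```

The pin is held square by its tab in the middle of the fingers. I'll swing it in front of the hinge entry.

```bash
python3 -m jog '[[[-0.31,-0.5,0,0,0,0.93,1],[-0.31,-0.5,0,0,0,0.93,1],[-0.31,-0.5,0,0,0,0.93,1],[-0.31,-0.5,0,0,0,0.93,1],[-0.31,-0.5,0,0,0,0.93,1],[-0.31,-0.5,0,0,0,0.93,1],[-0.31,-0.5,0,0,0,0.93,1],[-0.31,-0.5,0,0,0,0.93,1]]]' >/dev/null
python3 -m jog '[[[-0.3,-0.5,0,0,0,0.96,1],[0,0,0,0,0,0,1],[0,0,-0.9,0,0,0,1],[0,0,-0.9,0,0,0,1],[0,0,-0.9,0,0,0,1],[0,0,-0.8,0,0,0,1],[0,0,0,0,0,0,1],[0,0,0,0,0,0,1]]]'
python3 - <<'E'
from g import *
st(); cap('wrist','w9'); st(); cap('scene','s9');cap('top','t9')
r=lambda i,s:cv2.resize(i,s,interpolation=cv2.INTER_CUBIC)
b=r(cv2.imread('pics/raw_s9.png')[190:270,200:360],(800,400)); a=r(cv2.imread('pics/raw_t9.png')[150:220,235:345],(314,200));w=r(cv2.imread('pics/raw_w9.png')[170:310,130:410],(400,200))
cv2.imwrite('pics/m9.png',np.vstack([b,np.hstack([a,w,np.zeros((200,86,3),np.uint8)])]))
E
```

```text
time: 52.0
tcp_pos: [0.5963, 0.1067, 0.0589]
tool_rot: [-2.168, -2.273, 0.001]
contact_force: [-0.9, 0.3, 0.6]
finger_gap: 0.247
finger_force: 98.3
t 52.0 tcp [0.5963 0.1067 0.0589] z [-0.001 -0.    -1.   ] y [ 0.999  0.047 -0.001] F [-0.9  0.3  0.6] gap 0.247 q [-0.5   0.63  0.35  1.84 -0.31  0.72  0.08]
t 52.05 tcp [0.5968 0.1067 0.0596] z [ 0.001 -0.    -1.   ] y [0.999 0.048 0.001] F [-0.8  0.7 -0.7] gap 0.254 q [-0.5   0.63  0.35  1.84 -0.31  0.72  0.08]
```

View pics/m9.png

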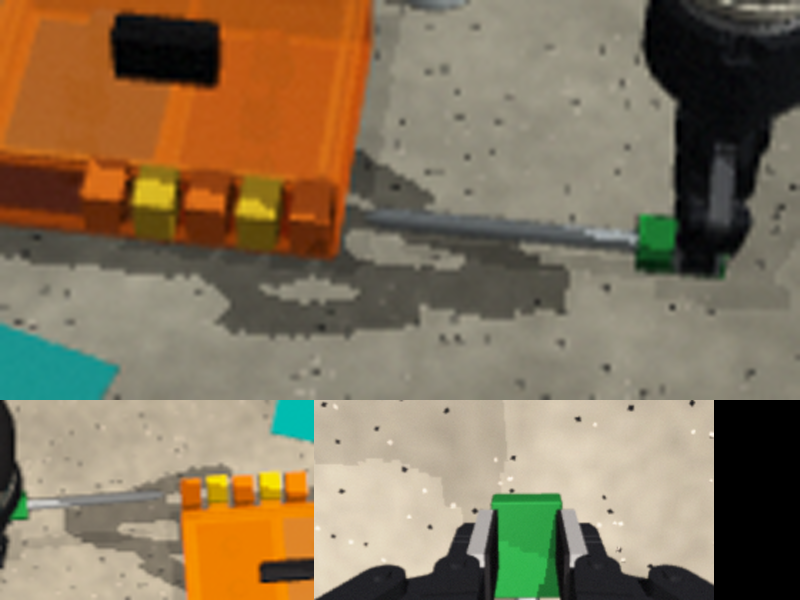

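```bash
python3 - <<'E'
from fit import *
S=lambda u,v:np.array([200+u/5,190+v/5]);T=lambda u,v:np.array([235+u/2.857,150+v/2.857])
def tri(s,t):
    r=least_squares(lambda p:np.r_[proj(cs,p)-s,proj(ct,p)-t],[.6,0,.05]);return r.x.round(4),r.fun.round(1)
print('tip',tri(S(360,213),T(163,95)));print('base',tri(S(638,238),T(27,105)))
a=.049;b=np.array([.525,-.1526]);R=np.array([[np.cos(a),-np.sin(a)],[np.sin(a),np.cos(a)]])
for P in((73,90,64),(97,90,64),(97,72,64),(73,72,64),(97,90,40),(97,72,40),(85,90,52),(97,-24,64),(73,-24,64)):
    q=[*(R@np.array(P[:2])*.001+b),P[2]*.001]
    u=proj(cs,q);v=proj(ct,q);print(P,'S',((u-[200,190])*5).round(0),'T',((v-[235,150])*2.857).round(0))
q=[.5963-.006*-.049,.1067-.0065,.057]
for L in (20,144):
    p=np.array(q)+L*.001*np.array([-.048*-1*-1,-1,0]); p=np.array(q)+L*.001*np.array([.048,-1,0]); print(L,p,((proj(cs,p)-[200,190])*5).round(0),((proj(ct,p)-[235,150])*2.857).round(0))
E
```

```text
tip (array([ 0.6032, -0.0444,  0.0562]), array([ 0.5,  0. ,  0.5, -0.1]))
base (array([0.597 , 0.0813, 0.0584]), array([-0.2, -0. , -0.2,  0. ]))
(73, 90, 64) S [334. 182.] T [181. 104.]
(97, 90, 64) S [328. 223.] T [179.  78.]
(97, 72, 64) S [288. 219.] T [199.  76.]
(73, 72, 64) S [296. 178.] T [201. 102.]
(97, 90, 40) S [328. 255.] T [179.  81.]
(97, 72, 40) S [289. 251.] T [198.  80.]
(85, 90, 52) S [331. 218.] T [180.  93.]
(97, -24, 64) S [ 79. 197.] T [305.  68.]
(73, -24, 64) S [ 90. 157.] T [307.  94.]
20 [0.597554 0.0802   0.057   ] [634. 241.] [ 28. 105.]
144 [ 0.603506 -0.0438    0.057   ] [363. 213.] [164.  94.]
```

```bash
python3 -m jog '[[[0.05,0,-0.25,0,0,0,1],[0,0,0,0,0,0,1],[0.02,-0.5,0,0,0,0,1],[0.02,-0.5,0,0,0,0,1],[0.02,-0.5,0,0,0,0,1],[0,0,0,0,0,0,1]]]'
python3 -c "from h import *;st()"
python3 -m jog '[[[0.02,-0.4,0,0,0,0,1],[0.02,-0.4,0,0,0,0,1],[0,0,0,0,0,0,1]]]'; python3 -c "from h import *;st()"
```

```text
time: 52.75
tcp_pos: [0.5988, 0.0734, 0.0545]
tool_rot: [2.17, 2.27, -0.001]
contact_force: [0.4, -0.3, -0.2]
finger_gap: 0.246
finger_force: 98.3
t 52.75 tcp [0.5988 0.0734 0.0545] z [ 0.    -0.001 -1.   ] y [0.999 0.045 0.   ] F [ 0.4 -0.3 -0.2] gap 0.246 q [-0.44  0.63  0.35  1.85 -0.31  0.71  0.13]
time: 53.05
tcp_pos: [0.5994, 0.0587, 0.0544]
tool_rot: [2.169, 2.272, -0.001]
contact_force: [0.6, -0.0, -0.3]
finger_gap: 0.246
finger_force: 98.3
t 53.05 tcp [0.5994 0.0587 0.0544] z [ 0.    -0.001 -1.   ] y [0.999 0.046 0.   ] F [ 0.6 -0.  -0.3] gap 0.246 q [-0.42  0.63  0.35  1.85 -0.31  0.71  0.16]
```

```bash
python3 -m jog '[[[0.02,-0.4,0,0,0,0,1],[0.02,-0.4,0,0,0,0,1],[0.02,-0.4,0,0,0,0,1],[0,0,0,0,0,0,1]]]'
python3 -m jog '[[[0.02,-0.4,0,0,0,0,1],[0.02,-0.4,0,0,0,0,1],[0.02,-0.4,0,0,0,0,1],[0,0,0,0,0,0,1]]]';  python3 -c "from h import *;st()"
```

```text
time: 53.45
tcp_pos: [0.6006, 0.0345, 0.0544]
tool_rot: [2.169, 2.271, -0.001]
contact_force: [0.0, -0.0, -1.6]
finger_gap: 0.251
finger_force: 98.3
time: 53.85
tcp_pos: [0.6018, 0.0104, 0.0544]
tool_rot: [2.169, 2.271, -0.001]
contact_force: [0.6, -0.1, -0.6]
finger_gap: 0.247
finger_force: 98.3
t 53.85 tcp [0.6018 0.0104 0.0544] z [ 0.    -0.001 -1.   ] y [0.999 0.046 0.   ] F [ 0.6 -0.1 -0.6] gap 0.247 q [-0.33  0.63  0.35  1.86 -0.31  0.71  0.24]
```

Smooth, no contact force. Remaining travel is about 42 mm to the stop.

```bash
python3 -m jog '[[[0.02,-0.4,0,0,0,0,1],[0.02,-0.4,0,0,0,0,1],[0.02,-0.4,0,0,0,0,1],[0.02,-0.4,0,0,0,0,1],[0,0,0,0,0,0,1]]]'
python3 -m jog '[[[0,-0.2,0,0,0,0,1],[0,-0.15,0,0,0,0,1],[0,-0.1,0,0,0,0,1],[0,0,0,0,0,0,1]]]';  python3 -c "from h import *;st()"
```

```text
time: 54.35
tcp_pos: [0.6034, -0.0215, 0.0544]
tool_rot: [2.169, 2.271, -0.001]
contact_force: [0.3, 0.4, -0.0]
finger_gap: 0.247
finger_force: 98.3
time: 54.75
tcp_pos: [0.6033, -0.0287, 0.0543]
tool_rot: [2.167, 2.274, -0.0]
contact_force: [0.8, -0.0, -0.3]
finger_gap: 0.247
finger_force: 98.3
t 54.75 tcp [ 0.6033 -0.0287  0.0543] z [ 0. -0. -1.] y [0.999 0.048 0.   ] F [ 0.8 -0.  -0.3] gap 0.247 q [-0.27  0.64  0.35  1.85 -0.31  0.71  0.3 ]
```

```bash
for i in 1; do python3 -m jog '[[[0,-0.1,0,0,0,0,1],[0,0,0,0,0,0,1]]]'|grep -E "tcp|cont"; done
python3 -m jog '[[[0,-0.05,0,0,0,0,1],[0,0,0,0,0,0,1]]]'|grep -E "tcp|cont"
python3 -m jog '[[[0,-0.05,0,0,0,0,1],[0,0,0,0,0,0,1]]]'|grep -E "tcp|cont"
python3 -m jog '[[[0,-0.05,0,0,0,0,1],[0,0,0,0,0,0,1]]]'|grep -E "tcp|cont"
```

```text
tcp_pos: [0.6033, -0.0306, 0.0543]
contact_force: [-0.2, -0.2, -1.0]
tcp_pos: [0.6033, -0.0315, 0.0543]
contact_force: [-0.4, -0.2, -0.6]
tcp_pos: [0.6033, -0.0326, 0.0543]
contact_force: [-0.6, -0.2, -1.1]
tcp_pos: [0.6034, -0.0331, 0.0543]
contact_force: [0.1, 0.3, -1.0]
```

```bash
python3 -m jog '[[[0,-0.05,0,0,0,0,1],[0,0,0,0,0,0,1]]]'|grep -E "tcp|cont"
python3 -m jog '[[[0,-0.05,0,0,0,0,1],[0,0,0,0,0,0,1]]]'|grep -E "tcp|cont"
python3 -m jog '[[[0,-0.05,0,0,0,0,1],[0,0,0,0,0,0,1]]]'|grep -E "tcp|cont"
python3 - <<'E'
from g import *
st(); cap('wrist','w10');  cap('scene','s10')
r=lambda i,s:cv2.resize(i,s,interpolation=cv2.INTER_CUBIC)
b=r(cv2.imread('pics/raw_s10.png')[180:260,210:330],(450,300)); w=r(cv2.imread('pics/raw_w10.png')[120:330,130:410],(400,300))
t=manip.capture('top')[:,:,::-1][150:260,270:390]
cv2.imwrite('pics/m10.png',np.vstack([np.hstack([b,r(np.ascontiguousarray(t),(327,300))]),np.hstack([w,np.zeros((300,377,3),np.uint8)])]))
E
```

```text
tcp_pos: [0.6033, -0.0332, 0.0543]
contact_force: [-0.3, 4.4, 0.1]
tcp_pos: [0.6034, -0.0332, 0.0543]
contact_force: [0.4, 6.5, 0.2]
tcp_pos: [0.6034, -0.0333, 0.0543]
contact_force: [-0.3, 8.4, 0.1]
t 56.15 tcp [ 0.6034 -0.0333  0.0543] z [-0.     0.003 -1.   ] y [ 0.999  0.05  -0.   ] F [-0.3  8.4  0.1] gap 0.25 q [-0.26  0.64  0.34  1.85 -0.32  0.71  0.32]
```

View pics/m10.png

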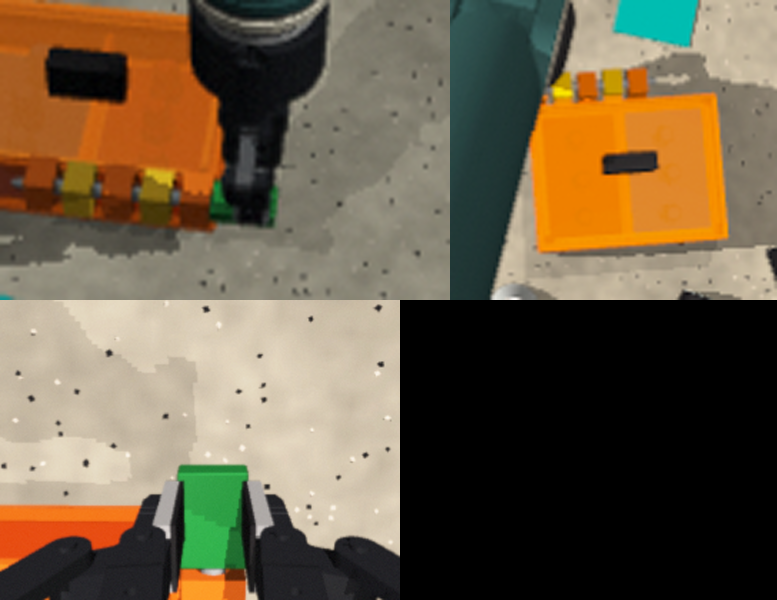

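The pin is through all five knuckles (its tip shows left of the last orange one) and its tab is against the outermost knuckle. I'll release.

```bash
python3 -m jog '[[[0,0.07,0,0,0,0,1],[0,0,0,0,0,0,0.6],[0,0,0,0,0,0,0.4],[0,0,0,0,0,0,0.2],[0,0,0,0,0,0,0],[0,0,0.2,0,0,0,0],[0,0,0.5,0,0,0,0],[0,0,1,0,0,0,0]]]'
python3 -m jog '[[[0,0,1,0,0,0,0],[0,0.5,1,0,0,0,0],[0,1,1,0,0,0,0],[0,1,0,0,0,0,0],[0,1,0,0,0,0,0],[0,1,0,0,0,0,0],[0,1,0,0,0,0,0],[0,1,0,0,0,0,0]]]'
python3 -m jog '[[[0,1,0,0,0,0,0],[0,1,0,0,0,0,0],[0,1,0,0,0,0,0],[0,1,0,0,0,0,0],[0,0,0,0,0,0,0],[0,0,0,0,0,0,0]]]'>/dev/null
python3 - <<'E'
from g import *
st(); cap('top','t11');cap('scene','s11');green('top');green('scene')
r=lambda i,s:cv2.resize(i,s,interpolation=cv2.INTER_CUBIC)
b=r(cv2.imread('pics/raw_s11.png')[160:260,180:330],(450,300)); t=r(cv2.imread('pics/raw_t11.png')[150:260,270:390],(327,300))
cv2.imwrite('pics/m11.png',np.hstack([b,t]))
E
```

```text
time: 57.1
tcp_pos: [0.6024, -0.0355, 0.0881]
tool_rot: [-2.167, -2.273, 0.003]
contact_force: [0.6, 0.1, 0.7]
finger_gap: 0.494
finger_force: 0.0
time: 57.9
tcp_pos: [0.6036, 0.0953, 0.1494]
tool_rot: [2.167, 2.273, 0.001]
contact_force: [-0.2, -1.0, 0.4]
finger_gap: 0.502
finger_force: 0.0
t 58.5 tcp [0.6035 0.1743 0.1488] z [ 0.001 -0.001 -1.   ] y [0.999 0.049 0.001] F [-0.9 -0.8  0.4] gap 0.497 q [-0.61  0.54  0.37  1.75 -0.24  0.9  -0.09]
top green [283, 179, 15, 10, 128] [ 0.6097 -0.0388]
  rect [609.9 -38.6] [24.4 38. ] 4.2
scene green [266, 229, 18, 12, 172] [ 0.5711 -0.0445]
  rect [571.7 -44.5] [32.  40.7] 2.1
```

View pics/m11.png

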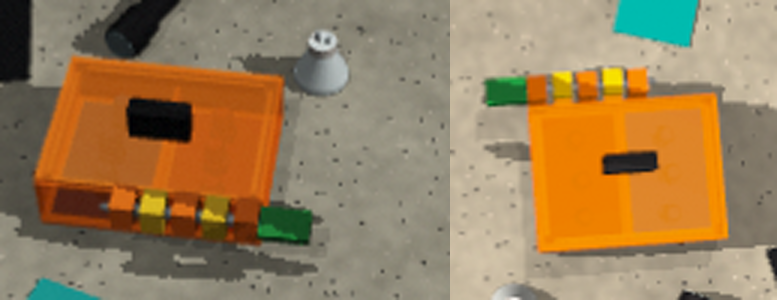

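```bash
python3 - <<'E'
from fit import *
im=cv2.imread('pics/raw_t11.png');m=cv2.inRange(cv2.cvtColor(im,cv2.COLOR_BGR2HSV),(50,120,40),(75,255,255))
u=np.argwhere(m[170:200,270:310]).mean(0)[::-1]+[270,170]
ims=cv2.imread('pics/raw_s11.png');ms=cv2.inRange(cv2.cvtColor(ims,cv2.COLOR_BGR2HSV),(50,120,40),(75,255,255))
ys,xs=np.nonzero(ms[215:250,255:300]);us=np.array([xs.mean()+255,ys.mean()+215])
r=least_squares(lambda p:np.r_[proj(ct,p)-u,proj(cs,p)-us],[.6,-.04,.05]);p=r.x
d=p[:2]-[.525,-.1526];a=.049;print(p.round(4),r.fun.round(1),'box',np.cos(a)*d[0]+np.sin(a)*d[1],-np.sin(a)*d[0]+np.cos(a)*d[1])
q=at(ct,*u,.055)[:2]-[.525,-.1526];print(np.cos(a)*q[0]+np.sin(a)*q[1],-np.sin(a)*q[0]+np.cos(a)*q[1])
print(manip.hand_in())
E
```

```text
[ 0.6038 -0.0392  0.0521] [ 0.2 -0.   0.2  0. ] box 0.08429253764808313 0.10937867780573188
0.08385102842250461 0.10985952670944663
the job is handed in; nothing more can be done
None
```

The job is handed in, but `hand_in()` returned no verdict: all six caps are in their own colour's bay, the lid is seated, and the pin is through all five knuckles with its tab measured 109 mm along box y, against 110 for fully home.

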